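# Load the double-latched tile tumbler and start it

### The job

Draw back the red bolt of the tile tumbler, raise the lid a little until you can push in the catch hidden under its nose, then open the lid and lay every loose glass slab from the bench inside the tub. Shut the lid, slide the bolt fully home again and only then press the green start plunger all the way down and let it come up. Leave everything else on the bench where it is.

Things in the scene. Friction and masses are not known exactly. Their poses are not given: they have to be found in the camera images.
- tumbler: vibratory tumbler, green box fixed to the bench, 200 (x) x 190 (y) mm, rim 120 mm above the bench; origin on the bench under its middle. Its -x side is the FRONT (start console, catch), +x the HINGE side with a grey motor housing (x 100 to 170, 98 tall); its +y side bears the bolt ledge (x -101 to -39, y 95 to 157, top at 128).
- lid_hinge (a point): middle of the lid's hinge line, which runs parallel to the tumbler's y; at tumbler x = +100, y = 0, 120 mm above the bench.
- tub_in (a point): centre of the tub's floor, 55 mm above the bench; the open tub is 188 x 178 mm (tumbler x, y), walls 6 mm thick, 65 mm deep.
- lid (a joint): angle of the aluminium lid, rad: 0 shut, grows as its front rises, stop 1.95. Stiff hinge: stays where left (5 N up at the handle lifts it). Plate 200 x 190 x 8 mm, top at 129 mm; at its front middle a nose 100 mm wide reaches to tumbler x = -138, with a 22 mm deep skirt hiding the catch. A steel striker arm hangs 80 mm below the nose (y = +40): open to 1.85 to keep it clear of the tub.
- lid_handle (a point): middle of the black lid handle: a round bar 12 mm thick and 80 mm long, parallel to the hinge line, centred 46 mm above the lid's underside and 205 mm (along the lid) from the hinge line; 31 mm free under the bar; it turns with the lid.
- bolt (a joint): primary latch, a steel bolt lying over the lid's edge, m: 0 home (over the lid), grows as it slides to the tumbler's +y, clear of the lid from 0.016, stop at 0.024. Stays where left; about 3 N moves it. Must be clear before the lid is raised or shut.
- bolt_grip (a point): top centre of the bolt's red upright grip, 14 x 14 mm and 40 mm tall (from 138 to 178 mm above the bench).
- catch (a joint): hidden second catch, m: 0 engaged, grows as its tab is pushed towards the box (tumbler +x), stop at 0.013; frees the lid from about 0.010. Stays where pushed (3 N moves it). Engaged, it stops the lid at about 0.28 rad. The lid sets it back to 0 by itself in the last 25 mm of shutting.
- catch_tab (a point): centre of the front (-x) face of the catch's orange tab, 26 wide (y) x 18 mm tall, 106 mm above the bench, 30 mm in front of the box wall when engaged. It lies under the lid's nose: with the lid at 0.25 rad the skirt's lower edge is 156 mm above the bench, and a finger slanting about 40 degrees reaches in beneath it from the front.
- start (a joint): stroke of the green start plunger, m: 0 up, grows as it is pressed straight down, stop at 0.018; sprung, 3 N at first to 10 N fully down; comes back up by itself.
- start_top (a point): centre of the top of the start plunger, a green disc 32 mm across, 119 mm above the bench when up; it stands on a grey console at the front (tumbler x -184 to -99, y -112 to -60, top at 85 mm).
- slab_red: loose block of dark red glass, 54 x 30 x 22 mm (its x, y, z), 60 to 130 g, to be tumbled; origin at the centre of its underside, long side along its x, lying flat on the bench at first. May be absent (then None from the start).
- slab_amber: loose block of amber glass, 54 x 30 x 22 mm (its x, y, z), 60 to 130 g, to be tumbled; origin at the centre of its underside, long side along its x, lying flat on the bench at first. May be absent (then None from the start).
- slab_blue: loose block of dark blue glass, 54 x 30 x 22 mm (its x, y, z), 60 to 130 g, to be tumbled; origin at the centre of its underside, long side along its x, lying flat on the bench at first. May be absent (then None from the start).
- slab_white: loose block of off-white glass, 54 x 30 x 22 mm (its x, y, z), 60 to 130 g, to be tumbled; origin at the centre of its underside, long side along its x, lying flat on the bench at first. May be absent (then None from the start).
- cup_a: bystander, to be left where it stands: orange cup, 72 mm wide, 85 tall; origin under its middle
- cup_b: bystander, to be left where it stands: second orange cup, 72 mm wide, 85 tall; origin under its middle
- mug: bystander, to be left where it stands: white mug, 76 mm wide, 90 tall; origin under its middle
- jar: bystander, to be left where it stands: amber jar, 60 mm wide, 90 tall; origin under its middle
- phone: bystander, to be left where it stands: black phone, 75 x 150 x 9 mm, lying flat; origin under its middle
- brush: bystander, to be left where it stands: brush lying on the bench, handle to its -x
- tessera_a: bystander, to be left where it stands: small terracotta tile cube, 24 x 22 x 14 mm
- tessera_b: bystander, to be left where it stands: small green tile cube, 22 x 20 x 14 mm
Mind the look-alikes: they are no part of the job. Leave any pink or turquoise look-alike of the slab_blue alone.

How it is judged:
On the way, in this order (a step that is already met when the one before it is completed fails the run):
1. the bolt is drawn back clear of the lid, the lid still down (value of joint bolt above 0.016 m and value of joint lid below 0.06 rad), for 0.1 s.
2. the lid is raised a little, the second catch still engaged (value of joint lid above 0.15 rad and value of joint catch below 0.004 m), for 0.1 s.
3. the hidden catch is pushed in with the lid still only a little raised (value of joint catch above 0.0095 m and value of joint lid between 0.1 and 0.45 rad), for 0.1 s.
4. the lid is open (value of joint lid above 1.2 rad), for 0.2 s.
5. every slab lies in the tub, the lid open (x of slab_red in the frame of tumbler between -0.095 and 0.095 m and y of slab_red in the frame of tumbler between -0.09 and 0.09 m and z of slab_red in the frame of tumbler between 0.045 and 0.112 m and x of slab_amber in the frame of tumbler between -0.095 and 0.095 m and y of slab_amber in the frame of tumbler between -0.09 and 0.09 m and z of slab_amber in the frame of tumbler between 0.045 and 0.112 m and x of slab_blue in the frame of tumbler between -0.095 and 0.095 m and y of slab_blue in the frame of tumbler between -0.09 and 0.09 m and z of slab_blue in the frame of tumbler between 0.045 and 0.112 m and x of slab_white in the frame of tumbler between -0.095 and 0.095 m and y of slab_white in the frame of tumbler between -0.09 and 0.09 m and z of slab_white in the frame of tumbler between 0.045 and 0.112 m and linear speed of each of slab_red, slab_amber, slab_blue, slab_white below 0.05 m/s and value of joint lid above 1 rad), for 0.2 s.
6. the lid is shut over the slabs (x of slab_red in the frame of tumbler between -0.095 and 0.095 m and y of slab_red in the frame of tumbler between -0.09 and 0.09 m and z of slab_red in the frame of tumbler between 0.045 and 0.112 m and x of slab_amber in the frame of tumbler between -0.095 and 0.095 m and y of slab_amber in the frame of tumbler between -0.09 and 0.09 m and z of slab_amber in the frame of tumbler between 0.045 and 0.112 m and x of slab_blue in the frame of tumbler between -0.095 and 0.095 m and y of slab_blue in the frame of tumbler between -0.09 and 0.09 m and z of slab_blue in the frame of tumbler between 0.045 and 0.112 m and x of slab_white in the frame of tumbler between -0.095 and 0.095 m and y of slab_white in the frame of tumbler between -0.09 and 0.09 m and z of slab_white in the frame of tumbler between 0.045 and 0.112 m and value of joint lid below 0.05 rad), for 0.2 s.
7. the bolt is home over the shut lid (value of joint lid below 0.05 rad and value of joint bolt below 0.005 m), for 0.2 s.
8. the start plunger is pressed fully down, lid shut and bolted (all of step 7 and value of joint start above 0.0155 m), for 0.05 s.
At the end, for the whole second after the job is handed in: Every slab present lies at rest inside the tub (origin within the tub's walls, 45 to 112 mm above the bench), the lid is shut (under 0.05 rad), the second catch is engaged again (under 5 mm), the bolt is home (under 5 mm) and the start plunger is back up (under 3 mm) (all of step 7 and x of slab_red in the frame of tumbler between -0.095 and 0.095 m and y of slab_red in the frame of tumbler between -0.09 and 0.09 m and z of slab_red in the frame of tumbler between 0.045 and 0.112 m and x of slab_amber in the frame of tumbler between -0.095 and 0.095 m and y of slab_amber in the frame of tumbler between -0.09 and 0.09 m and z of slab_amber in the frame of tumbler between 0.045 and 0.112 m and x of slab_blue in the frame of tumbler between -0.095 and 0.095 m and y of slab_blue in the frame of tumbler between -0.09 and 0.09 m and z of slab_blue in the frame of tumbler between 0.045 and 0.112 m and x of slab_white in the frame of tumbler between -0.095 and 0.095 m and y of slab_white in the frame of tumbler between -0.09 and 0.09 m and z of slab_white in the frame of tumbler between 0.045 and 0.112 m and linear speed of each of slab_red, slab_amber, slab_blue, slab_white below 0.05 m/s and value of joint catch below 0.005 m and value of joint start below 0.003 m); the robot touches nothing.
It fails at once if the start plunger is pressed while the lid is not shut or the bolt not home (value of joint start above 0.008 m and (value of joint lid above 0.06 rad or value of joint bolt above 0.007 m)).
It fails at once if a bystander is shifted by more than 5 cm (distance of any of cup_a, cup_b, mug, jar, phone, brush, tessera_a, tessera_b from where it was at the start of the episode above 0.05 m).
Of slab_red, slab_amber, slab_blue, slab_white only 2 to 4 are there at a start; the rules pass over those that are not, and their reading is None.
At some moment in a run one of slab_red, slab_amber, slab_blue, slab_white may be knocked a few centimetres aside while the robot is not near it.
Once in a run the grip may slacken for a moment while it holds something.
It also fails if it takes over 210 s, if anything falls off the work surface, if the arm or the gripper's body presses on something with over 40 N, if the wrist force passes 120 N, or if a joint passes its speed limit or range.

### The arm

A 7-joint arm with a two-finger parallel gripper is mounted at the origin on the work surface. World frame = base frame: x ahead of the robot, y to its left, z up, the work surface at z = 0. Lengths are in m, angles in rad, forces in N, time in s.
With the tool pointing down it reaches from about 0.425 to 0.95 m from the base axis. Payload 16.7 kg.
Tool frame: the origin (TCP) lies at the centre of the arm's flange, where the gripper is bolted on; the fingertips stand 199 mm ahead of it and the grasp point (between the pads) lies 180 mm ahead of it; z points along the fingers, y is the direction in which the jaws open and shut (so a half turn about z gives the same grasp; the last joint's range is limited). The gripper opens to 94 mm and grips with 3 to 60 N. Pads are 16 mm wide; open, the fingers measure 119 mm over their backs; the gripper's body (75 mm by 177 mm) begins 78 mm behind the grasp point.
Start: joints at [1.119, 0.426, 0.074, 1.606, -0.034, 1.111, -0.067], TCP at [0.201, -0.644, 0.405] pointing down, gripper open.
Joint ranges: [-2.85, 2.85], [-0.5, 2.14], [-1.23, 1.37], [0.21, 2.46], [-1.02, 4.16], [0.16, 2.05], [-2.73, 2.73]. Speed limits (rad/s): [1.89, 1.89, 2.39, 2.39, 3.01, 3.01, 3.01].

### API

Orientations are given as a rotation vector (axis times angle).
In Python, from workcell import read_state, imaging, ticket gives the robot as it stands.
- The arm moves only by the tool step_arm, never from a script. Its argument "plan" is a list of rows, each a list of 7 numbers: the opening, from 0 (shut) to 1 (fully open), then the shift along the world's x, y, z in m, then the turn, a rotation vector about the world's x, y, z in rad. A call has 1 to 5 rows; each row is the pose to reach, as a shift and turn from the pose commanded when the call began; what a row does not reach only later rows make up. A row lasts 1/12 s, in which the tool goes at most 41.7 mm and 7.16 degrees, less where a joint would pass 70% of its speed; a pose out of reach is approached as far as the arm can. A call with a gripper value outside its range is refused whole. The fingers move at their own pace and stop on an object; "newtons" is the grip in N (left out, the last holds). Time passes only in rows, so rows that repeat a pose let the fingers close. It gives the time, the measured TCP pose, the force and the opening at its end, in the units of the state.
- read_state(): the state, without advancing time (a new reading comes with each control period).
- imaging.grab_frame(name): name is "side" or "top" or "wrist"; returns a dict with "pixels" (384x512x3 uint8, red, green, blue), "mtx" (3x3 intrinsics, pixels), "position" and "orientation" of the camera in the world; the wrist camera has in their place "mount" (4x4, takes a point from camera to tool coordinates, whose origin is the TCP and whose axes are the flange's). Camera axes: x right, y down, z forward; pixel columns grow to the right and rows downward; lengths in m; the calibration is good to about 2 mm. A picture is of the moment at which its call begins: read the wrist's pose just before it. There is no depth.
- ticket.close_job(): hands the job in, once; it reports no verdict.
Trained networks look in the newest picture that a camera, given by its name, has taken for a name from the list of things; names that differ only in an ending like _2 or _b are one class to them, and where a whole thing is asked for, a point or a joint stands for the part that bears it (a point fixed in the world has none). Each returns a list of dicts, best first, with "p" (0 to 1); they miss things now and then, are a little off and sometimes report something else, mostly with a low value. They report only what shows in the picture. A call takes as long as a camera call. They do not tell look-alikes from the thing itself.
- imaging.spot_in(query, camera): "pixel" ([row, column] in pixels, amid what is visible of it).
The state is a dict: "time": time; "q": joint angles; "dq": joint speeds; "effort": joint torques, N m; "ee_pos": TCP position; "tool_rot": TCP orientation; "wrist_force": force on the tool from outside, world axes, zero at the start; "ft_torque": the same for the moment, N m; "width": opening from 0.0 (shut) to 1.0 (fully open).
Only numpy, scipy, OpenCV 4.12 (cv2) and the standard library are available. Lean on these libraries where they do the work, as an engineer would, in place of code of your own. Each camera call takes 0.05 s, during which the arm holds its last target. There are 200 camera calls.

## Working session

There is one attempt and no reset: what is moved stays moved. The work goes in short steps, Python scripts to look and compute and a tool call to move; the robot and the scene stay as the last step left them, time stands still between calls to the robot, and variables do not carry over. Pictures are saved under pics/ and viewed, about 12 in all and at most 16, crops included, and the job is handed in when it is done.

Besides the shell and the picture viewer there is one more tool, called after "Emit:" in YAML: its name, and indented under it one key for each argument. step_arm: Moves the arm, as the interface text tells. Its arguments: {"type":"object","properties":{"plan":{"type":"array"},"newtons":{"type":"number"}},"required":["plan"]}

```bash
ls; mkdir -p pics; cat > h.py <<'E'
import numpy as np,cv2
from scipy.spatial.transform import Rotation as R
from workcell import read_state, imaging, ticket
def grab(n):
    s=read_state(); f=imaging.grab_frame(n)
    if 'mount' in f:
        T=np.eye(4);T[:3,:3]=R.from_rotvec(s['tool_rot']).as_matrix();T[:3,3]=s['ee_pos'];T=T@np.array(f['mount'])
        f['R'],f['t']=T[:3,:3],T[:3,3]
    else:
        o=np.array(f['orientation']); f['R']=o if o.shape==(3,3) else (R.from_rotvec(o) if o.size==3 else R.from_quat(o)).as_matrix(); f['t']=np.array(f['position'])
    f['K']=np.array(f['mtx']); return f
def onplane(f,px,z):
    d=f['R']@np.linalg.inv(f['K'])@np.array([px[1],px[0],1.]); return f['t']+d*(z-f['t'][2])/d[2]
def proj(f,p):
    c=f['K']@(f['R'].T@(np.array(p,float)-f['t'])); return c[1]/c[2],c[0]/c[2]
def save(f,name,crop=None,scale=1):
    im=cv2.cvtColor(np.array(f['pixels']),cv2.COLOR_RGB2BGR)
    if crop: r0,r1,c0,c1=crop; im=im[r0:r1,c0:c1]
    cv2.imwrite('pics/'+name,cv2.resize(im,None,fx=scale,fy=scale,interpolation=cv2.INTER_CUBIC))
E
python3 - <<'E'
from h import *
s=read_state();print(s)
a=[]
for n in('top','side'):
    f=grab(n);print(n,f.get('orientation'),f['t'],f['R'].tolist(),f['K'].tolist());a.append(f['pixels'])
    for q in['tumbler','lid_handle','bolt_grip','start_top','catch_tab','slab_red','slab_amber','slab_blue','slab_white','cup_a','mug','jar','phone','brush','tessera_a']:
        for d in imaging.spot_in(q,n)[:3]: 
            if d['p']>.2: print(q,round(d['p'],2),np.round(d['pixel']),np.round(onplane(f,d['pixel'],.02),3))
    save(f,n+'0.png',scale=1.56)
E
```

```text
pics
{'time': 0.0, 'q': array([ 1.11852197,  0.42672177,  0.07385889,  1.60661679, -0.03411318,
        1.11079957, -0.06712042]), 'dq': array([ 0.00079165, -0.00034848,  0.0023027 , -0.00137698,  0.00067283,
       -0.00070365,  0.00110744]), 'effort': array([-1.25160095e-03, -9.35819292e+01,  3.66646059e+00, -4.54188108e+01,
       -4.88220679e-02,  2.02786003e-02,  9.22861796e-05]), 'ee_pos': array([ 0.20119266, -0.6441193 ,  0.40397819]), 'tool_rot': array([-3.10443627e+00, -4.73491282e-01,  4.37199770e-04]), 'wrist_force': array([0.32404516, 0.43235057, 0.06225989]), 'ft_torque': array([-0.01793897,  0.00170882,  0.03872231]), 'width': 1.0015605068482731}
top [-2.12474885  2.15749435 -0.19482093] [ 0.34940935 -0.04497506  1.32580275] [[-0.016424035820756553, -0.9860288797186411, 0.16576278052735632], [-0.999773238881375, 0.013947848086328785, -0.016091250740890795], [0.013554403860149264, -0.1659894752523867, -0.9860343666634716]] [[358.6074076448436, 0.0, 262.06449110795234], [0.0, 358.6074076448436, 187.71929803796488], [0.0, 0.0, 1.0]]
tumbler 0.61 [185. 210.] [0.58  0.125 0.
[... 1478 characters left out ...]
ab_red 0.55 [248. 218.] [ 0.424 -0.178  0.02 ]
slab_amber 0.52 [294. 243.] [ 0.452 -0.363  0.02 ]
slab_blue 0.59 [261. 271.] [ 0.563 -0.274  0.02 ]
slab_blue 0.58 [222. 234.] [ 0.499 -0.084  0.02 ]
slab_white 0.81 [294. 282.] [ 0.556 -0.395  0.02 ]
cup_a 0.79 [306. 200.] [ 0.329 -0.369  0.02 ]
cup_a 0.78 [223. 307.] [ 0.729 -0.151  0.02 ]
cup_a 0.73 [150. 182.] [0.397 0.388 0.02 ]
mug 0.69 [198. 308.] [ 0.778 -0.039  0.02 ]
jar 0.65 [150. 180.] [0.387 0.385 0.02 ]
phone 0.89 [359. 227.] [ 0.365 -0.533  0.02 ]
brush 0.56 [271. 318.] [ 0.683 -0.346  0.02 ]
brush 0.52 [150. 180.] [0.389 0.391 0.02 ]
tessera_a 0.64 [240. 247.] [ 0.517 -0.171  0.02 ]
tessera_a 0.22 [177. 275.] [0.709 0.109 0.02 ]
```

View pics/top0.png

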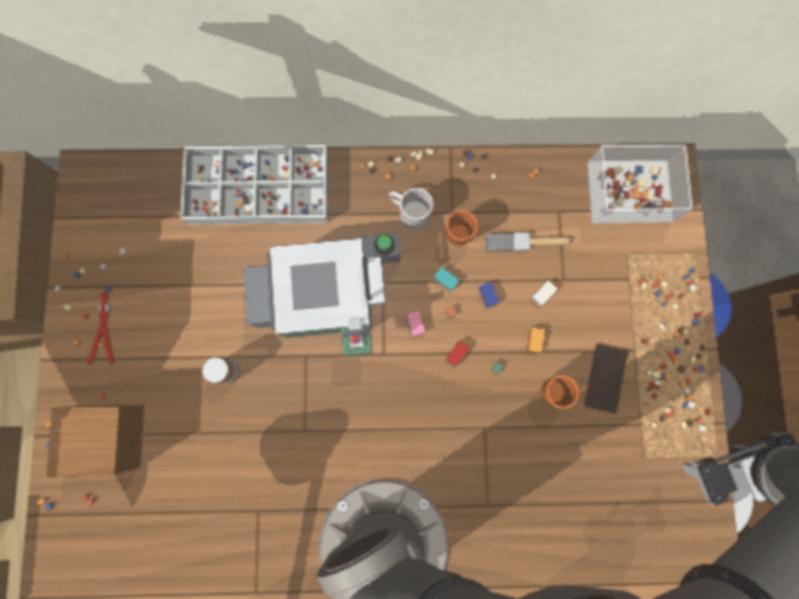

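View pics/side0.png

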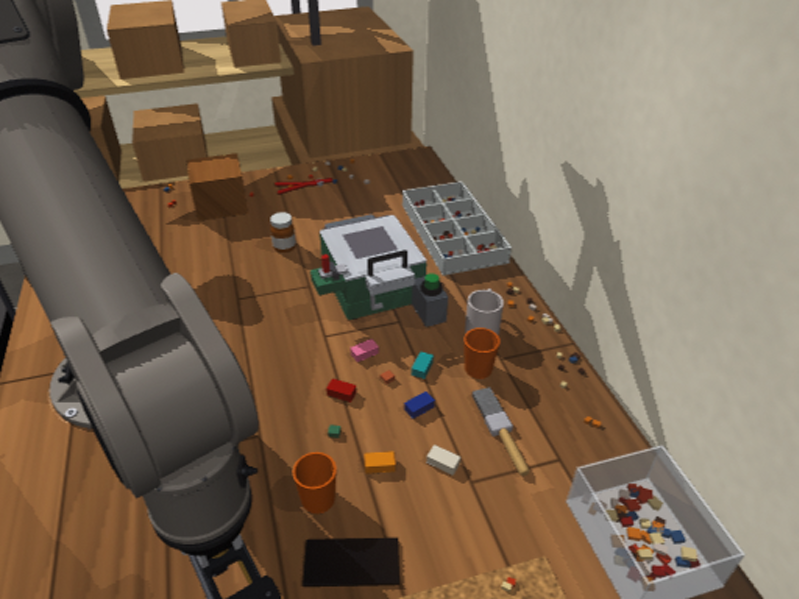

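Front of the tumbler faces world −y. All four slabs are present: red (view px 457,353), amber (537,340), blue (489,294) and white (545,293). The turquoise block (447,278) and pink block (416,323) are look-alikes to leave alone. I'll move above the slabs for a closer look.

Emit:
step_arm:
  plan:
    - [1,0.025,0.03,0.01,0,0,-0.1]
    - [1,0.05,0.06,0.02,0,0,-0.2]
    - [1,0.075,0.09,0.03,0,0,-0.3]
    - [1,0.1,0.12,0.04,0,0,-0.3]
    - [1,0.12,0.15,0.05,0,0,-0.3]

```text
time: 2.02
ee_pos: [0.3229, -0.4924, 0.4552]
tool_rot: [3.142, 0.004, 0.001]
wrist_force: [1.0, -1.0, -1.1]
width: 0.997
```

Emit:
step_arm:
  plan:
    - [1,0.025,0.03,0.01,0,0,0]
    - [1,0.05,0.06,0.02,0,0,0]
    - [1,0.075,0.09,0.03,0,0,0]
    - [1,0.1,0.12,0.04,0,0,0]
    - [1,0.12,0.15,0.05,0,0,0]

```text
time: 2.43
ee_pos: [0.4426, -0.3423, 0.5054]
tool_rot: [3.141, 0.005, 0.001]
wrist_force: [-0.1, -0.1, 0.1]
width: 0.998
```

Emit:
step_arm:
  plan:
    - [1,0.02,0.03,0,0,0,0]
    - [1,0.04,0.05,0,0,0,0]
    - [1,0.04,0.05,0,0,0,0]

```text
time: 2.68
ee_pos: [0.4848, -0.2892, 0.5049]
tool_rot: [-3.14, -0.016, -0.003]
wrist_force: [0.0, 0.7, 0.7]
width: 1.002
```

```bash
python3 - <<'E'
from h import *
s=read_state();print(s['time'],s['ee_pos'],s['tool_rot'],s['q'])
f=grab('wrist');print(np.round(f['mount'],3).tolist(),f['K'].tolist(),f['t'])
save(f,'w1.png',scale=1.5)
for q in['slab_red','slab_amber','slab_blue','slab_white','tessera_a','bolt_grip','start_top']:
    for d in imaging.spot_in(q,'wrist')[:4]: 
        if d['p']>.2: print(q,round(d['p'],2),np.round(d['pixel']),np.round(onplane(f,d['pixel'],.022),3))
E
```

```text
2.6833 [ 0.48477937 -0.28916718  0.50494811] [-3.14026659e+00 -1.57695804e-02 -2.66376992e-03] [ 0.51585135  0.17377296 -0.10542588  1.72459923  0.01725062  1.24318084
 -1.1542849 ]
[[-0.001, -0.973, -0.23, 0.067], [1.0, -0.001, 0.0, 0.0], [-0.001, -0.23, 0.973, 0.022], [0.0, 0.0, 0.0, 1.0]] [[265.35764595079087, 0.0, 253.68316674026033], [0.0, 265.35764595079087, 190.455341983721], [0.0, 0.0, 1.0]] [ 0.55163669 -0.28879179  0.48341858]
slab_red 0.8 [201. 191.] [ 0.423 -0.177  0.022]
slab_amber 0.63 [184. 295.] [ 0.455 -0.363  0.022]
slab_blue 0.91 [157. 140.] [ 0.501 -0.091  0.022]
slab_blue 0.9 [ 97. 178.] [ 0.601 -0.163  0.022]
slab_blue 0.76 [119. 232.] [ 0.566 -0.252  0.022]
slab_white 0.9 [119. 314.] [ 0.568 -0.39   0.022]
tessera_a 0.56 [140. 185.] [ 0.53  -0.171  0.022]
tessera_a 0.44 [212. 241.] [ 0.403 -0.267  0.022]
bolt_grip 0.84 [198.   7.] [0.425 0.155 0.022]
start_top 0.97 [32. 35.] [0.696 0.055 0.022]
start_top 0.65 [ 20. 188.] [ 0.714 -0.186  0.022]
```

Emit:
step_arm:
  plan:
    - [1,0,0.04,0,0,0,0]
    - [1,0,0.08,0,0,0,0]
    - [1,0.01,0.12,0,0,0,0]
    - [1,0.01,0.16,0,0,0,0]
    - [1,0.01,0.2,0,0,0,0]

```text
time: 3.5
ee_pos: [0.4909, -0.0929, 0.5048]
tool_rot: [3.142, 0.003, 0.0]
wrist_force: [0.9, -0.6, 0.8]
width: 1.002
```

Emit:
step_arm:
  plan:
    - [1,0,0.04,0,0,0,0]
    - [1,0,0.08,0,0,0,0]
    - [1,0,0.12,0,0,0,0]
    - [1,0,0.16,0,0,0,0]
    - [1,0,0.16,0,0,0,0]

```text
time: 3.92
ee_pos: [0.4905, 0.0725, 0.5051]
tool_rot: [-3.14, -0.016, -0.001]
wrist_force: [-0.9, 0.4, -0.2]
width: 1.002
```

```bash
python3 - <<'E'
from h import *
s=read_state();print(s['time'],s['ee_pos'],s['tool_rot'])
f=grab('wrist')
save(f,'w2.png',scale=1.56)
H={'bolt_grip':.178,'start_top':.119,'lid_handle':.167}
for q in H:
    for d in imaging.spot_in(q,'wrist')[:4]: 
        if d['p']>.2: print(q,round(d['p'],2),np.round(d['pixel']),np.round(onplane(f,d['pixel'],H[q]),3))
import pickle;pickle.dump({k:np.array(f[k]) for k in('R','t','K','pixels')},open('w2.pkl','wb'))
E
```

```text
3.9167 [0.49046869 0.07246666 0.50511112] [-3.13950195e+00 -1.58197576e-02 -1.36188717e-03]
bolt_grip 0.88 [194. 270.] [0.482 0.053 0.178]
start_top 0.81 [ 41. 318.] [ 0.664 -0.006  0.119]
start_top 0.46 [218. 429.] [ 0.432 -0.181  0.119]
lid_handle 0.68 [108. 218.] [0.578 0.114 0.167]
lid_handle 0.53 [ 23. 437.] [ 0.668 -0.121  0.167]
lid_handle 0.4 [134. 508.] [ 0.554 -0.223  0.167]
```

View pics/w2.png

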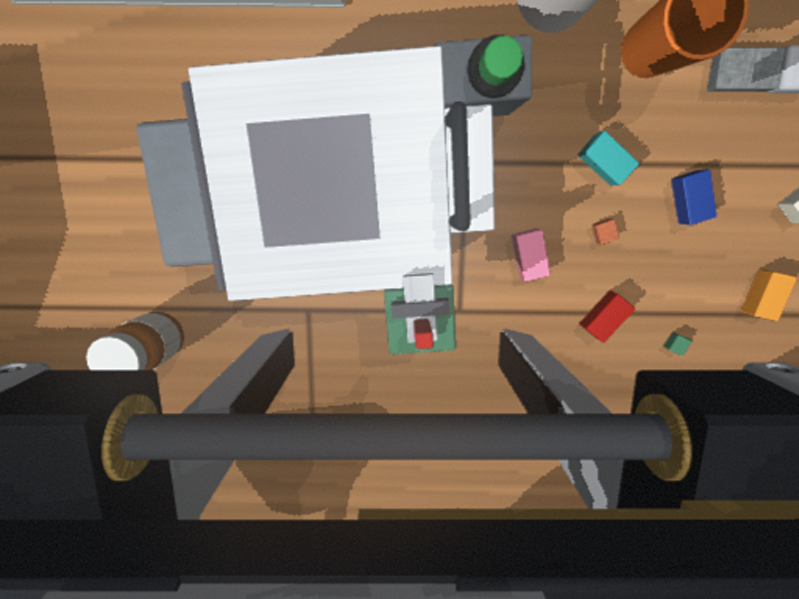

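```bash
cat >> h.py <<'E'
import json,os
if os.path.exists('T.json'):
    tx,ty,ta=json.load(open('T.json'))
    def t2w(p): c,s=np.cos(ta),np.sin(ta); return np.array([tx+c*p[0]-s*p[1],ty+s*p[0]+c*p[1],p[2]])
    def w2t(p): c,s=np.cos(ta),np.sin(ta); dx,dy=p[0]-tx,p[1]-ty; return np.array([c*dx+s*dy,-s*dx+c*dy,p[2]])
E
python3 - <<'E'
from h import *
import pickle
from scipy.optimize import least_squares
f=pickle.load(open('w2.pkl','rb'))
P=[(.1,-.095,.129,190,68),(-.1,-.095,.129,441,47),(.1,.095,.129,229,300),(-.105,-.04,.167,459,106),(-.105,.04,.167,461,226)]
def w(p,v): c,s=np.cos(p[2]),np.sin(p[2]); return [p[0]+c*v[0]-s*v[1],p[1]+s*v[0]+c*v[1],v[2]]
def res(p): return np.ravel([np.array(proj(f,w(p,v)))*1.5625-[v[4],v[3]] for v in P])
r=least_squares(res,[.58,.13,1.6],loss='soft_l1',f_scale=3);print(r.x,np.round(r.fun.reshape(-1,2),1))
json.dump(list(r.x),open('T.json','w'))
p=r.x
def wt(q): c,s=np.cos(p[2]),np.sin(p[2]); dx,dy=q[0]-p[0],q[1]-p[1]; return np.round([c*dx+s*dy,-s*dx+c*dy],3)
for n,px,z in(('grip',(328,423),.178),('start',(60,502),.119)):
    q=onplane(f,(px[0]/1.5625,px[1]/1.5625),z);print(n,q,wt(q))
print('handle',w(p,(-.105,0,.167)),'tub',w(p,(0,0,.055)),'catch',w(p,(-.13,0,.106)))
E
```

```text
[0.57027344 0.13043801 1.65673251] [[-1.1 -4.5]
 [-2.2  1.6]
 [ 3.3 -2. ]
 [ 4.8  0.4]
 [-1.2  2.8]]
grip [0.46136993 0.05192946 0.178     ] [-0.069  0.115]
start [ 0.66630366 -0.00961323  0.119     ] [-0.148 -0.084]
handle [np.float64(0.5792856358780066), np.float64(0.025825487792943566), 0.167] tub [np.float64(0.5702734382591536), np.float64(0.1304380123494169), 0.055] catch [np.float64(0.5814313972158287), np.float64(0.000917743850926106), 0.106]
```

Lid, handle and tumbler pose fit to within about 3 mm (yaw 94.9°). The bolt grip comes out at tumbler (−69, ~115) mm, which sits on the ledge as expected. I'll refine the grip's top-face centre from the red mask.

```bash
python3 - <<'E'
from h import *
import pickle
f=pickle.load(open('w2.pkl','rb'));im=f['pixels'].astype(int)
print('R\n',im[200:226,262:280,0]); 
m=(im[...,0]>2*im[...,1])&(im[...,0]>2*im[...,2])&(im[...,0]>60);m[:200]=0;m[226:]=0;m[:,:260]=0;m[:,280:]=0
r,c=np.nonzero(m);print(r.min(),r.max(),c.min(),c.max())
for z,rr in((.178,r.max()),(.178,r.min()),(.138,r.min())): q=onplane(f,(rr,c.mean()),z);print(z,rr,q,w2t(q))
E
```

```text
R
 [[110 109 112 110 111 109 110 111 110 108 109 108  94  90  92  89  87  89]
 [109 112 109 109 109 109 110 110 109  93  91  92  90  90  91  91  89  87]
 [116 113 115 117 118 120 125 119 115 105 104 107 110 122 126 119 116  86]
 [156 155 156 166 171 178 194 165 154 152 153 152 157 157 157 148 144  96]
 [207 206 204 198 177 146 132 123 121 120 111 110 133 155 160 158 156 106]
 [209 210 200 149 108  96  90  91  92  89  88  87  99 142 154 161 159 109]
 [209 207 191 124  90  88  88  88  89  87  89  89  89 118 151 160 157 112]
 [208 197 187 127  93  88  91  91  91  90  90  89  89 113 150 160 159 114]
 [208 197 186 130  95  91  89  89  90  90  91  89  88  96 145 156 155 115]
 [206 196 187 135  99  90  90  90  89  89  90  89  89  93 129 153 154 119]
 [197 192 186 142 103  89  90  90  89  89  89  88  85  90 116 156 163 128]
 [191 191 188 152 110  89  89  89  89  88  88  88  88  87 109 194 209 152]
 [193 190 189 157 109  94  92  93  93  91  92  93  95  97 105 192 214 165]
 [188 191 189 163 124 124 130 133 136 140 144 148 153 157 146 171 204 169]
 [196 192 186 167 170 176 178 179 184 190 193 1
[... 418 characters left out ...]
96 138 190 204 204 202 204 203 205 204 204 192 133  98  95]
 [ 91  91  90  90 118 187 204 205 204 203 204 205 204 204 194 137 101  95]
 [ 93  90  91  91 117 186 203 205 206 203 201 202 198 197 186 123  95  97]
 [ 91  92  93  90 103 160 165 160 166 145 136 133 115 112 101  94  93  95]
 [ 92  89  90  90  91 102 101 101 104 101  98  99  95  99  94  95  93 100]
 [ 94  93  94  96  97 101 100 102 115 116 114 121 125 125 124 125 117 138]]
213 222 266 276
0.178 222 [0.44600975 0.05080755 0.178     ] [-0.068671    0.13063984  0.178     ]
0.178 213 [0.45749094 0.05108844 0.178     ] [-0.06937658  0.11917691  0.178     ]
0.138 213 [0.44442256 0.04823819 0.138     ] [-0.07109465  0.1324417   0.138     ]
```

Emit:
step_arm:
  plan:
    - [1,-0.02,-0.008,-0.03,0,0,0.086]
    - [1,-0.0395,-0.015,-0.06,0,0,0.086]
    - [1,-0.0395,-0.015,-0.09,0,0,0.086]
    - [1,-0.0395,-0.015,-0.09,0,0,0.086]
    - [1,-0.0395,-0.015,-0.09,0,0,0.086]

```text
time: 4.53
ee_pos: [0.4519, 0.0496, 0.4146]
tool_rot: [3.139, 0.136, -0.003]
wrist_force: [0.0, -0.2, 1.0]
width: 0.999
```

Emit:
step_arm:
  plan:
    - [0.6,0,0,-0.03,0,0,0]
    - [0.6,0,0,-0.05,0,0,0]
    - [0.6,0,0,-0.069,0,0,0]
    - [0.6,0,0,-0.069,0,0,0]
    - [0.6,0,0,-0.069,0,0,0]

```text
time: 4.95
ee_pos: [0.4527, 0.0506, 0.3469]
tool_rot: [-3.138, -0.138, -0.0]
wrist_force: [-0.3, -0.1, 1.3]
width: 0.685
```

```bash
python3 - <<'E'
from h import *
s=read_state();print(s['time'],s['ee_pos'],s['tool_rot'],s['wrist_force'],s['q'])
p=s['ee_pos']+R.from_rotvec(s['tool_rot']).apply([0,0,.18]);print('gp',p,w2t(p))
f=grab('wrist');save(f,'w3.png')
E
```

```text
4.95 [0.45273157 0.05064105 0.34688515] [-3.13817348e+00 -1.38456113e-01 -4.04014311e-04] [-0.29828612 -0.13220565  1.27242972] [ 0.1251621   0.16071144 -0.41035227  2.11974476  0.08283744  0.87563085
 -1.81618874]
gp [0.45277492 0.05070896 0.16688516] [-0.06934988  0.1239081   0.16688516]
```

View pics/w3.png

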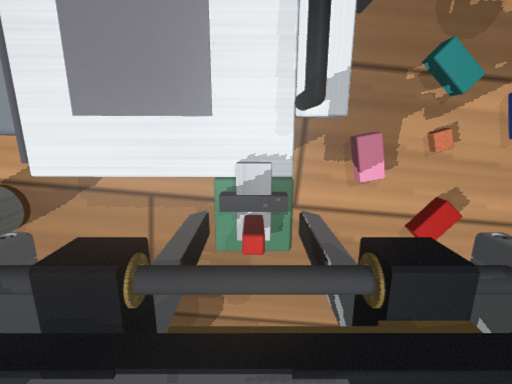

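Grip (pixel 253,235) is centred between the fingers. I'll close on it and draw it back 22 mm.

Emit:
step_arm:
  plan:
    - [0,0,0,0,0,0,0]
    - [0,0,0,0,0,0,0]
    - [0,0,0,0,0,0,0]
    - [0,0,0,0,0,0,0]
    - [0,0,0,0,0,0,0]
  newtons: 25

```text
time: 5.42
ee_pos: [0.4518, 0.0507, 0.3461]
tool_rot: [-3.138, -0.139, -0.001]
wrist_force: [-0.2, 0.1, 0.8]
width: 0.283
```

Emit:
step_arm:
  plan:
    - [0,-0.006,-0.0005,0,0,0,0]
    - [0,-0.012,-0.001,0,0,0,0]
    - [0,-0.018,-0.0015,0,0,0,0]
    - [0,-0.0225,-0.002,0,0,0,0]
    - [0,-0.0225,-0.002,0,0,0,0]

```text
time: 5.83
ee_pos: [0.4281, 0.0488, 0.3456]
tool_rot: [3.138, 0.14, -0.001]
wrist_force: [-2.1, 4.3, -1.9]
width: 0.147
```

Emit:
step_arm:
  plan:
    - [0,0,0,0,0,0,0]
    - [0.5,0,0,0,0,0,0]
    - [0.5,0,0,0,0,0,0]
    - [0.5,0,0,0,0,0,0]
    - [0.5,0,0,0.04,0,0,0]

```text
time: 6.25
ee_pos: [0.428, 0.048, 0.3811]
tool_rot: [3.138, 0.139, -0.014]
wrist_force: [-1.1, -0.8, -1.2]
width: 0.391
```

Emit:
step_arm:
  plan:
    - [0.5,0,0,0.03,0,0,0]
    - [0.5,0.02,0,0.03,0,0,0]
    - [0.5,0.02,0,0.03,0,0,0]

```text
time: 6.5
ee_pos: [0.4516, 0.0486, 0.4176]
tool_rot: [-3.138, -0.138, -0.008]
wrist_force: [-1.0, -0.4, -1.0]
width: 0.498
```

```bash
python3 - <<'E'
from h import *
s=read_state();print(s['time'],s['ee_pos'],s['tool_rot'])
f=grab('wrist');save(f,'w4.png')
im=f['pixels'].astype(int)
m=(im[...,0]>2*im[...,1])&(im[...,0]>2*im[...,2])&(im[...,0]>170)
n,l,st,ce=cv2.connectedComponentsWithStats(m.astype(np.uint8))
for i in range(1,n):
    if st[i,4]>30: q=onplane(f,ce[i][::-1],.178);print(st[i],ce[i],q,w2t(q))
E
```

```text
6.5 [0.451616   0.04860117 0.41761235] [-3.13830462 -0.13795513 -0.0076915 ]
[385 190  38  36 607] [403.89126853 207.26523888] [ 0.46434692 -0.07995145  0.178     ] [-0.20052135  0.12359345  0.178     ]
[244 216  14  13 181] [250.4640884  222.03314917] [0.4396299 0.0499562 0.178    ] [-0.06897162  0.13706922  0.178     ]
```

Fingers had not fully closed when the pull began: bolt at about 12–14 mm. I'll regrip and pull the rest.

Emit:
step_arm:
  plan:
    - [0.5,-0.0095,0,-0.02,0,0,0]
    - [0.5,-0.0095,0,-0.04,0,0,0]
    - [0.5,-0.0095,0,-0.069,0,0,0]
    - [0.2,-0.0095,0,-0.069,0,0,0]
    - [0,-0.0095,0,-0.069,0,0,0]

```text
time: 6.97
ee_pos: [0.4391, 0.0486, 0.3458]
tool_rot: [-3.138, -0.14, 0.006]
wrist_force: [0.2, 0.0, 0.3]
width: 0.39
```

Emit:
step_arm:
  plan:
    - [0,0,0,0,0,0,0]
    - [0,0,0,0,0,0,0]
    - [0,0,0,0,0,0,0]
    - [0,0,0,0,0,0,0]
    - [0,0,0,0,0,0,0]

```text
time: 7.38
ee_pos: [0.44, 0.0496, 0.3478]
tool_rot: [-3.137, -0.14, -0.003]
wrist_force: [-1.5, 5.2, 5.7]
width: 0.143
```

Emit:
step_arm:
  plan:
    - [0,-0.004,0,0,0,0,0]
    - [0,-0.008,-0.0005,0,0,0,0]
    - [0,-0.012,-0.001,0,0,0,0]
    - [0,-0.012,-0.001,0,0,0,0]
    - [0,-0.012,-0.001,0,0,0,0]

```text
time: 7.8
ee_pos: [0.4286, 0.0485, 0.3479]
tool_rot: [-3.137, -0.14, -0.007]
wrist_force: [9.2, 8.5, -1.4]
width: 0.148
```

Emit:
step_arm:
  plan:
    - [0.5,0,0,0,0,0,0]
    - [0.5,0,0,0,0,0,0]
    - [0.5,0,0,0,0,0,0]
    - [0.5,0,0,0,0,0,0]
    - [0.5,0,0,0.03,0,0,0]

```text
time: 8.22
ee_pos: [0.4264, 0.0471, 0.3733]
tool_rot: [3.138, 0.139, -0.011]
wrist_force: [-2.1, -0.8, -0.9]
width: 0.461
```

Emit:
step_arm:
  plan:
    - [0.5,0,0,0.04,0,0,0]
    - [0.5,0.02,0,0.05,0,0,0]
    - [0.5,0.02,0,0.05,0,0,0]

```text
time: 8.47
ee_pos: [0.4501, 0.0477, 0.43]
tool_rot: [-3.138, -0.138, -0.01]
wrist_force: [-0.5, 0.3, -0.4]
width: 0.502
```

```bash
python3 - <<'E'
from h import *
s=read_state();print(s['time'],s['ee_pos'],s['tool_rot'])
f=grab('wrist');save(f,'w4.png')
im=f['pixels'].astype(int)
m=(im[...,0]>2*im[...,1])&(im[...,0]>2*im[...,2])&(im[...,0]>170)
n,l,st,ce=cv2.connectedComponentsWithStats(m.astype(np.uint8))
for i in range(1,n):
    if st[i,4]>30: q=onplane(f,ce[i][::-1],.178);print(st[i],ce[i],q,w2t(q))
E
```

```text
8.4667 [0.45007875 0.04770129 0.4300072 ] [-3.13831916 -0.13805536 -0.00956935]
[381 187  37  35 571] [399.0647986  204.29422067] [ 0.4624289  -0.08351781  0.178     ] [-0.20390992  0.12581049  0.178     ]
[244 221  13  12 150] [249.76 226.38] [0.4296667  0.04911634 0.178     ] [-0.06895323  0.14706774  0.178     ]
```

Bolt now at ~22 mm, at its stop. Next, the lid handle.

Emit:
step_arm:
  plan:
    - [0.5,0.035,-0.006,0,0,0,0]
    - [0.5,0.07,-0.012,0,0,0,0]
    - [0.5,0.105,-0.018,0,0,0,0]
    - [0.5,0.132,-0.022,0,0,0,0]
    - [0.5,0.132,-0.022,0,0,0,0]

```text
time: 8.93
ee_pos: [0.5828, 0.0245, 0.4245]
tool_rot: [-3.138, -0.137, 0.003]
wrist_force: [-2.3, 0.5, -0.8]
width: 0.5
```

```bash
python3 - <<'E'
from h import *
s=read_state();print(s['time'],s['ee_pos'],s['tool_rot'])
p=s['ee_pos']+R.from_rotvec(s['tool_rot']).apply([0,0,.18]);print('gp',p,w2t(p))
f=grab('wrist');save(f,'w5.png')
E
```

```text
8.9333 [0.58283727 0.02445943 0.42453193] [-3.13807253e+00 -1.36831038e-01  3.00113860e-03]
gp [0.58248943 0.02454101 0.24453228] [-0.10655472 -0.00308172  0.24453228]
```

View pics/w5.png

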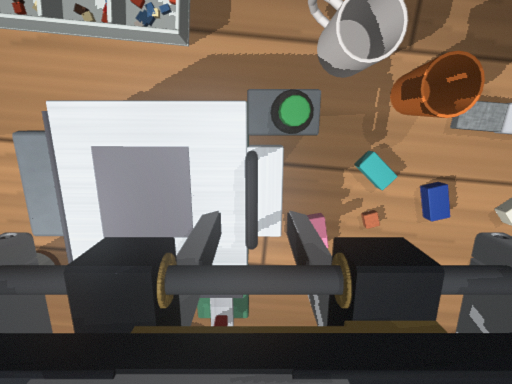

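Emit:
step_arm:
  plan:
    - [0.5,-0.001,0,-0.03,0,0,0]
    - [0.5,-0.001,0,-0.06,0,0,0]
    - [0.5,-0.001,0,-0.078,0,0,0]
    - [0.3,-0.001,0,-0.078,0,0,0]
    - [0.1,-0.001,0,-0.078,0,0,0]

```text
time: 9.4
ee_pos: [0.5778, 0.0259, 0.3481]
tool_rot: [-3.138, -0.14, 0.004]
wrist_force: [-1.0, 0.7, 1.8]
width: 0.393
```

Emit:
step_arm:
  plan:
    - [0,0,0,0,0,0,0]
    - [0,0,0,0,0,0,0]
    - [0,0,0,0,0,0,0]
    - [0,0,0,0,0,0,0]
    - [0,0,0,0,0,0,0]
  newtons: 20

```text
time: 9.82
ee_pos: [0.5789, 0.0265, 0.3497]
tool_rot: [-3.138, -0.14, -0.002]
wrist_force: [-2.2, 3.9, 7.2]
width: 0.123
```

Emit:
step_arm:
  plan:
    - [0,0,0.003,0.011,0,0,0]
    - [0,-0.001,0.0067,0.023,0,0,0]
    - [0,-0.001,0.011,0.034,0,0,0]
    - [0,-0.0014,0.0158,0.0455,0,0,0]
    - [0,-0.0014,0.0158,0.0455,0,0,0]

```text
time: 10.23
ee_pos: [0.5774, 0.0424, 0.3964]
tool_rot: [3.138, 0.141, 0.003]
wrist_force: [1.5, -0.1, 1.0]
width: 0.12
```

Emit:
step_arm:
  plan:
    - [0,0,0,0,0,0,0]
    - [0,0,0,0,0,0,0]

```text
time: 10.4
ee_pos: [0.5775, 0.0414, 0.3942]
tool_rot: [-3.138, -0.139, -0.002]
wrist_force: [4.1, 1.0, 0.2]
width: 0.118
```

```bash
python3 - <<'E'
from h import *
s=read_state();print(s['time'],s['ee_pos'],s['tool_rot'],s['wrist_force'],s['width'])
p=s['ee_pos']+R.from_rotvec(s['tool_rot']).apply([0,0,.18]);print('gp',p,w2t(p))
f=grab('wrist');save(f,'w6.png');f=grab('side');save(f,'s6.png',(100,220,150,310),4)
E
```

```text
10.4 [0.57752746 0.041397   0.39424154] [-3.13846602e+00 -1.39151343e-01 -1.70453898e-03] [4.07808391 1.0397843  0.24889239] 0.1180857444306005
gp [0.57772225 0.04141336 0.21424165] [-0.08933546  0.0002197   0.21424165]
```

View pics/s6.png

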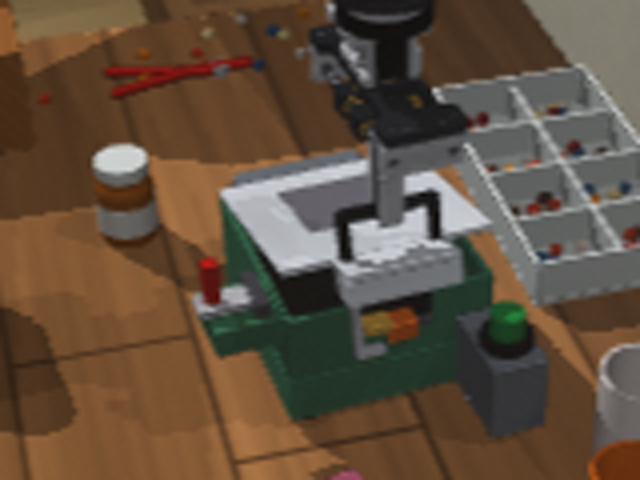

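Lid stands at ≈0.23 rad with the orange tab visible under the nose. I'll release the handle and turn the tool for the slanted push.

Emit:
step_arm:
  plan:
    - [0.5,0,0,0,0,0,0]
    - [0.5,0,0,0,0,0,0]
    - [0.5,0,0,0,0,0,0]
    - [0.5,0,0,0.02,0,0,0]
    - [0.5,0,0,0.06,0,0,0]

```text
time: 10.92
ee_pos: [0.5764, 0.0411, 0.4505]
tool_rot: [3.138, 0.139, -0.013]
wrist_force: [0.7, -0.0, 0.6]
width: 0.439
```

Emit:
step_arm:
  plan:
    - [0.3,0.004,-0.02,0.03,0,0,0.12]
    - [0.2,0.008,-0.05,0.03,0,0,0.24]
    - [0,0.012,-0.08,0.03,0,0,0.36]
    - [0,0.016,-0.11,0.03,0,0,0.48]
    - [0,0.02,-0.14,0.03,0,0,0.6]

```text
time: 11.33
ee_pos: [0.5971, -0.0999, 0.4841]
tool_rot: [-2.954, -1.07, 0.001]
wrist_force: [-0.3, 0.1, -0.6]
width: 0.157
```

Emit:
step_arm:
  plan:
    - [0,0,-0.03,0,0,0,0.12]
    - [0,0,-0.06,0,0,0,0.24]
    - [0,0,-0.09,0,0,0,0.36]
    - [0,0,-0.12,0,0,0,0.48]
    - [0,0,-0.15,0,0,0,0.6]

```text
time: 11.75
ee_pos: [0.5969, -0.25, 0.4839]
tool_rot: [-2.506, -1.894, 0.001]
wrist_force: [1.0, 0.1, 0.7]
width: 0.006
```

Emit:
step_arm:
  plan:
    - [0,0,0,0,0,0,0.12]
    - [0,0,0,0,0,0,0.24]
    - [0,0,0,0,0,0,0.371]
    - [0,0,0,0,0,0,0.371]

```text
time: 12.08
ee_pos: [0.5971, -0.2488, 0.4836]
tool_rot: [-2.112, -2.324, 0.0]
wrist_force: [0.8, 0.1, -0.2]
width: 0.005
```

Emit:
step_arm:
  plan:
    - [0,0,0,0,0.12,0.01,0]
    - [0,0,0,0,0.24,0.0205,0]
    - [0,0,0,0,0.36,0.031,0]
    - [0,0,0,0,0.48,0.041,0]
    - [0,0,0,0,0.598,0.0515,0]

```text
time: 12.5
ee_pos: [0.5973, -0.2486, 0.4845]
tool_rot: [-1.786, -1.944, -0.558]
wrist_force: [0.1, 0.5, -0.4]
width: 0.009
```

Emit:
step_arm:
  plan:
    - [0,0,0,0,0.12,0.01,0]
    - [0,0,0,0,0.184,0.016,0]
    - [0,0,0,0,0.184,0.016,0]

```text
time: 12.75
ee_pos: [0.5971, -0.2499, 0.4825]
tool_rot: [-1.673, -1.816, -0.694]
wrist_force: [0.2, 0.5, -1.1]
width: 0.007
```

```bash
python3 - <<'E'
from h import *
s=read_state();print(s['time'],s['ee_pos'],s['wrist_force'],s['q'])
M=R.from_rotvec(s['tool_rot']).as_matrix();print(M.round(3))
p=s['ee_pos']+M@[0,0,.199];print('tip',p,w2t(p))
f=grab('wrist');save(f,'w7.png')
for d in imaging.spot_in('catch_tab','wrist')[:3]: print(d['p'],d['pixel'])
E
```

```text
12.75 [ 0.59708891 -0.24986288  0.48250251] [ 0.21159358  0.51149833 -1.08339792] [ 0.86067222  0.52803176 -0.60516177  1.45290147 -0.43664577  1.5593614
  0.43452924]
[[-0.057  0.997 -0.061]
 [ 0.702  0.083  0.708]
 [ 0.71  -0.003 -0.704]]
tip [ 0.58487295 -0.109016    0.34245278] [-0.23982346  0.00600681  0.34245278]
```

View pics/w7.png

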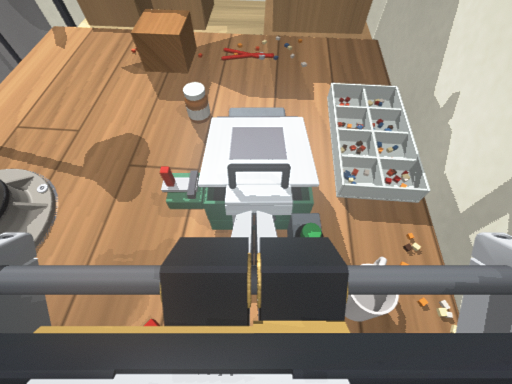

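Emit:
step_arm:
  plan:
    - [0,0.001,0,-0.04,0,0,0]
    - [0,0.002,0,-0.08,0,0,0]
    - [0,0.004,0,-0.12,0,0,0]
    - [0,0.006,0,-0.16,0,0,0]
    - [0,0.006,0.0005,-0.2,0,0,0]

```text
time: 13.27
ee_pos: [0.6036, -0.2474, 0.2832]
tool_rot: [-1.673, -1.83, -0.691]
wrist_force: [0.8, -0.6, -0.1]
width: 0.006
```

Emit:
step_arm:
  plan:
    - [0,0,0,-0.03,0,0,0]
    - [0,0,0,-0.042,0,0,0]
    - [0,-0.003,0.035,-0.042,0,0,0]
    - [0,-0.006,0.07,-0.042,0,0,0]
    - [0,-0.006,0.07,-0.042,0,0,0]

```text
time: 13.68
ee_pos: [0.5975, -0.1708, 0.2441]
tool_rot: [-1.663, -1.831, -0.692]
wrist_force: [0.2, 0.7, 0.4]
width: 0.006
```

```bash
python3 - <<'E'
from h import *
s=read_state();print(s['time'],s['ee_pos'],s['wrist_force'],s['q'])
M=R.from_rotvec(s['tool_rot']).as_matrix();
p=s['ee_pos']+M@[0,0,.199];print('tip',p,w2t(p))
f=grab('side');save(f,'s8.png',(110,250,150,310),4)
E
```

```text
13.6833 [ 0.59747384 -0.17079697  0.24409196] [0.16134463 0.72288466 0.35829765] [ 0.77381691  0.72992281 -0.60381506  1.71783875 -0.38654548  1.11112557
  0.56714447]
tip [ 0.5844557  -0.03058118  0.10348235] [-0.16164227 -0.00030958  0.10348235]
```

View pics/s8.png

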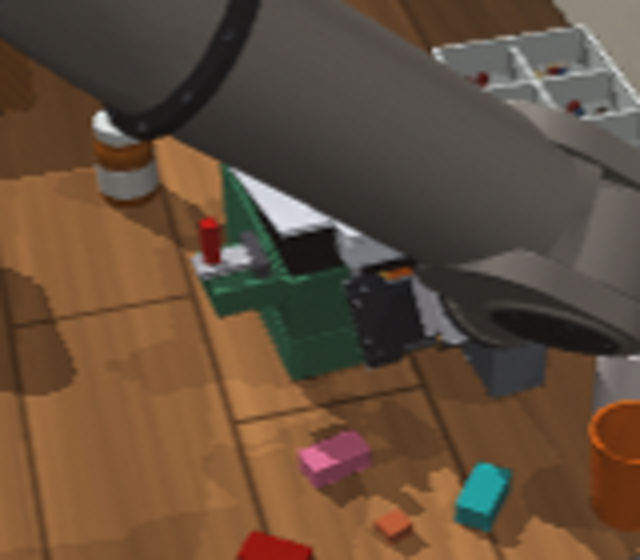

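Emit:
step_arm:
  plan:
    - [0,-0.001,0.01,-0.003,0,0,0]
    - [0,-0.002,0.02,-0.003,0,0,0]
    - [0,-0.0025,0.028,-0.003,0,0,0]
    - [0,-0.0025,0.028,-0.003,0,0,0]
    - [0,-0.0025,0.028,-0.003,0,0,0]

```text
time: 14.15
ee_pos: [0.5949, -0.1497, 0.2394]
tool_rot: [-1.671, -1.827, -0.693]
wrist_force: [-0.0, -0.1, 0.0]
width: 0.005
```

Emit:
step_arm:
  plan:
    - [0,0,0.004,0,0,0,0]
    - [0,-0.001,0.008,0,0,0,0]
    - [0,-0.001,0.012,0,0,0,0]
    - [0,-0.0013,0.015,0,0,0,0]
    - [0,-0.0013,0.015,0,0,0,0]

```text
time: 14.57
ee_pos: [0.5936, -0.1345, 0.2392]
tool_rot: [-1.671, -1.827, -0.694]
wrist_force: [0.8, -0.9, -0.1]
width: 0.003
```

```bash
python3 - <<'E'
from h import *
s=read_state();print(s['time'],s['ee_pos'],s['wrist_force'])
M=R.from_rotvec(s['tool_rot']).as_matrix();
p=s['ee_pos']+M@[0,0,.199];print('tip',p,w2t(p))
E
```

```text
14.5667 [ 0.59358357 -0.1344564   0.23920128] [ 0.75403246 -0.86265296 -0.14263257]
tip [0.58147988 0.0056602  0.09841122] [-0.12527921 -0.00045535  0.09841122]
```

Emit:
step_arm:
  plan:
    - [0,0,0.003,0,0,0,0]
    - [0,-0.0003,0.006,0,0,0,0]
    - [0,-0.0003,0.006,0,0,0,0]

```text
time: 14.82
ee_pos: [0.5933, -0.1303, 0.2393]
tool_rot: [-1.674, -1.827, -0.693]
wrist_force: [-0.7, -12.1, 4.3]
width: 0.007
```

Emit:
step_arm:
  plan:
    - [0,0,0.003,0,0,0,0]
    - [0,-0.0003,0.004,0,0,0,0]
    - [0,-0.0003,0.004,0,0,0,0]

```text
time: 15.07
ee_pos: [0.593, -0.1292, 0.2395]
tool_rot: [-1.679, -1.827, -0.693]
wrist_force: [-5.7, -31.7, 13.5]
width: 0.003
```

```bash
python3 - <<'E'
from h import *
s=read_state();print(s['time'],s['ee_pos'],s['wrist_force'])
M=R.from_rotvec(s['tool_rot']).as_matrix();
p=s['ee_pos']+M@[0,0,.199];print('tip',p,w2t(p))
f=grab('wrist');save(f,'w9.png',(140,260,180,340),4)
E
```

```text
15.0667 [ 0.59304882 -0.12916503  0.23951925] [ -5.72837339 -31.70200621  13.4815921 ]
tip [0.5817473  0.01029336 0.09801082] [-0.1206861  -0.00111945  0.09801082]
```

View pics/w9.png

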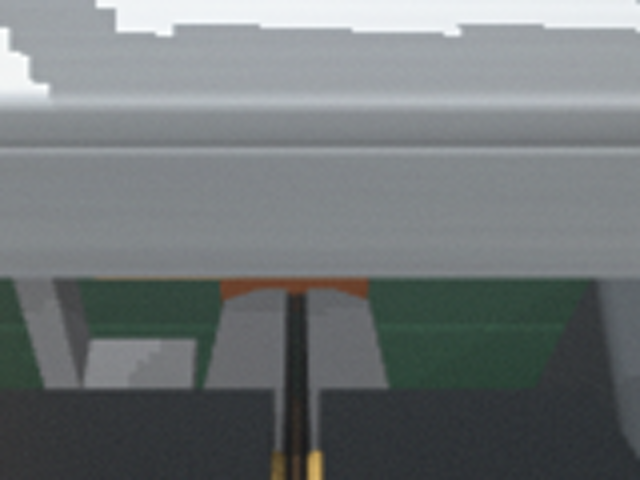

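Tab hit its stop (force rose to 32 N, travel ≈13 mm). Backing out, restoring the vertical tool and returning to the handle.

Emit:
step_arm:
  plan:
    - [0,0.002,-0.03,0,0,0,0]
    - [0,0.005,-0.065,0.01,0,0,0]
    - [0,0.007,-0.09,0.04,0,0,0]
    - [0,0.007,-0.1,0.08,0,0,0]
    - [0,0.007,-0.11,0.12,0,0,0]

```text
time: 15.53
ee_pos: [0.5995, -0.2362, 0.3598]
tool_rot: [-1.671, -1.824, -0.693]
wrist_force: [0.2, -0.6, 0.9]
width: 0.004
```

Emit:
step_arm:
  plan:
    - [0,0,0,0.04,0,0,0]
    - [0,0,0,0.08,0,0,0]
    - [0,0,0,0.12,-0.12,-0.01,0]
    - [0,0,0,0.12,-0.24,-0.0205,0]
    - [0,0,0,0.12,-0.36,-0.031,0]

```text
time: 15.95
ee_pos: [0.6001, -0.2348, 0.482]
tool_rot: [-1.896, -2.074, -0.406]
wrist_force: [-1.7, 0.3, -1.7]
width: 0.007
```

Emit:
step_arm:
  plan:
    - [0,0,0,0,-0.12,-0.01,0]
    - [0,0,0,0,-0.24,-0.0205,0]
    - [0,0,0,0,-0.36,-0.031,0]
    - [0,0,0,0,-0.422,-0.0365,0]
    - [0,0,0,0,-0.422,-0.0365,0]

```text
time: 16.37
ee_pos: [0.6001, -0.2328, 0.4797]
tool_rot: [2.115, 2.319, -0.003]
wrist_force: [0.6, 0.5, -0.3]
width: 0.003
```

Emit:
step_arm:
  plan:
    - [0.5,0,0.03,0,0,0,-0.12]
    - [0.5,0,0.06,0,0,0,-0.24]
    - [0.5,0,0.09,0,0,0,-0.36]
    - [0.5,0,0.12,0,0,0,-0.48]
    - [0.5,0,0.14,0,0,0,-0.6]

```text
time: 16.78
ee_pos: [0.5997, -0.0919, 0.479]
tool_rot: [-2.711, -1.58, -0.001]
wrist_force: [1.1, 0.8, -0.4]
width: 0.321
```

Emit:
step_arm:
  plan:
    - [0.5,0,0.03,0,0,0,-0.12]
    - [0.5,0,0.06,0,0,0,-0.24]
    - [0.5,0,0.09,0,0,0,-0.36]
    - [0.5,0,0.12,0,0,0,-0.48]
    - [0.5,0,0.14,0,0,0,-0.6]

```text
time: 17.2
ee_pos: [0.5995, 0.0481, 0.4789]
tool_rot: [-3.057, -0.709, 0.002]
wrist_force: [0.9, 0.3, 0.5]
width: 0.501
```

Emit:
step_arm:
  plan:
    - [0.5,0,0,0,0,0,-0.12]
    - [0.5,0,0,0,0,0,-0.24]
    - [0.5,0,0,0,0,0,-0.371]
    - [0.5,0,0,0,0,0,-0.371]
    - [0.5,0,0,0,0,0,-0.371]

```text
time: 17.62
ee_pos: [0.5999, 0.0451, 0.4789]
tool_rot: [-3.137, -0.144, 0.002]
wrist_force: [0.5, -1.0, -0.2]
width: 0.499
```

```bash
python3 - <<'E'
from h import *
s=read_state();print(s['time'],s['ee_pos'],s['wrist_force'],s['width'])
M=R.from_rotvec(s['tool_rot']).as_matrix();print(M.round(3))
p=s['ee_pos']+M@[0,0,.18];print('gp',p,w2t(p))
E
```

```text
17.6167 [0.59991153 0.04509823 0.47885222] [ 0.50617725 -0.99182833 -0.20907612] 0.4987694167028649
[[ 0.996  0.092 -0.002]
 [ 0.092 -0.996  0.002]
 [-0.001 -0.002 -1.   ]]
gp [0.59962743 0.04537248 0.29885266] [-0.08727108 -0.02194445  0.29885266]
```

Emit:
step_arm:
  plan:
    - [0.5,-0.011,-0.002,-0.02,0,0,0]
    - [0.5,-0.022,-0.004,-0.045,0,0,0]
    - [0.5,-0.022,-0.004,-0.07,0,0,0]
    - [0.4,-0.022,-0.004,-0.085,0,0,0]
    - [0.2,-0.022,-0.004,-0.085,0,0,0]

```text
time: 18.03
ee_pos: [0.577, 0.0406, 0.391]
tool_rot: [-3.137, -0.145, 0.008]
wrist_force: [-0.2, -0.5, -0.2]
width: 0.393
```

Emit:
step_arm:
  plan:
    - [0,0,0,0,0,0,0]
    - [0,0,0,0,0,0,0]
    - [0,0,0,0,0,0,0]
    - [0,0,0,0,0,0,0]
    - [0,0,0,0,0,0,0]

```text
time: 18.45
ee_pos: [0.5782, 0.0412, 0.3951]
tool_rot: [-3.138, -0.14, -0.003]
wrist_force: [1.9, 1.0, 1.0]
width: 0.122
```

```bash
python3 - <<'E'
from h import *
s=read_state();print(s['time'],s['ee_pos'],s['wrist_force'],s['width'])
h=lambda t:np.array([.1-.205*np.cos(t)+.046*np.sin(t),.12+.205*np.sin(t)+.046*np.cos(t)])
th=[.235+.109*i for i in range(16)];base=h(th[0])
for i,t in enumerate(th):
    if i and i%5==1: b=h(th[i-1])
    if i: d=h(t)-b; print(round(t,2),np.round([-.0858*d[0],.9963*d[0],d[1]],4).tolist())
E
```

```text
18.45 [0.5782385  0.04119656 0.39508987] [1.87756642 0.98743925 1.0035603 ] 0.12197914499228837
0.34 [-0.001, 0.0111, 0.02]
0.45 [-0.0021, 0.0244, 0.0386]
0.56 [-0.0034, 0.0396, 0.0557]
0.67 [-0.0049, 0.0565, 0.071]
0.78 [-0.0065, 0.075, 0.0844]
0.89 [-0.0017, 0.0198, 0.0113]
1.0 [-0.0035, 0.0408, 0.0203]
1.11 [-0.0054, 0.0626, 0.027]
1.22 [-0.0073, 0.085, 0.0313]
1.33 [-0.0093, 0.1077, 0.0332]
1.43 [-0.002, 0.0228, -0.0007]
1.54 [-0.0039, 0.0454, -0.0038]
1.65 [-0.0058, 0.0675, -0.0094]
1.76 [-0.0077, 0.0889, -0.0174]
1.87 [-0.0094, 0.1092, -0.0277]
```

Emit:
step_arm:
  plan:
    - [0,-0.001,0.011,0.02,0,0,0]
    - [0,-0.002,0.0245,0.0385,0,0,0]
    - [0,-0.0035,0.0395,0.0555,0,0,0]
    - [0,-0.005,0.0565,0.071,0,0,0]
    - [0,-0.0065,0.075,0.0845,0,0,0]
  newtons: 20

```text
time: 18.87
ee_pos: [0.572, 0.113, 0.4813]
tool_rot: [3.134, 0.133, 0.004]
wrist_force: [0.3, -18.1, 17.4]
width: 0.117
```

Emit:
step_arm:
  plan:
    - [0,-0.0015,0.02,0.0115,0,0,0]
    - [0,-0.0035,0.041,0.0205,0,0,0]
    - [0,-0.0055,0.0625,0.027,0,0,0]
    - [0,-0.0075,0.085,0.0315,0,0,0]
    - [0,-0.0095,0.1075,0.033,0,0,0]

```text
time: 19.28
ee_pos: [0.5624, 0.2236, 0.5152]
tool_rot: [3.139, 0.137, 0.009]
wrist_force: [2.6, -4.7, 13.0]
width: 0.12
```

Emit:
step_arm:
  plan:
    - [0,-0.002,0.023,-0.0005,0,0,0]
    - [0,-0.004,0.0455,-0.004,0,0,0]
    - [0,-0.006,0.0675,-0.0095,0,0,0]
    - [0,-0.0075,0.089,-0.0175,0,0,0]
    - [0,-0.0095,0.109,-0.0275,0,0,0]

```text
time: 19.7
ee_pos: [0.5528, 0.3336, 0.4857]
tool_rot: [-3.137, -0.139, -0.006]
wrist_force: [5.8, -1.6, 2.9]
width: 0.119
```

Emit:
step_arm:
  plan:
    - [0,0,0,0,0,0,0]
    - [0,0,0,0,0,0,0]

```text
time: 19.87
ee_pos: [0.5523, 0.3346, 0.4847]
tool_rot: [-3.136, -0.143, -0.003]
wrist_force: [2.8, 5.5, 4.1]
width: 0.117
```

```bash
python3 - <<'E'
from h import *
s=read_state();print(s['time'],s['ee_pos'],s['wrist_force'],s['width'])
p=s['ee_pos']+R.from_rotvec(s['tool_rot']).apply([0,0,.18]);print('gp',p,w2t(p))
f=grab('side');save(f,'s10.png',(80,240,150,350),4)
E
```

```text
19.8667 [0.55231514 0.33456632 0.48467624] [2.79399803 5.48708885 4.07687039] 0.11672789081484271
gp [0.55259207 0.33504549 0.30467709] [2.05370023e-01 5.45649426e-05 3.04677088e-01]
```

View pics/s10.png

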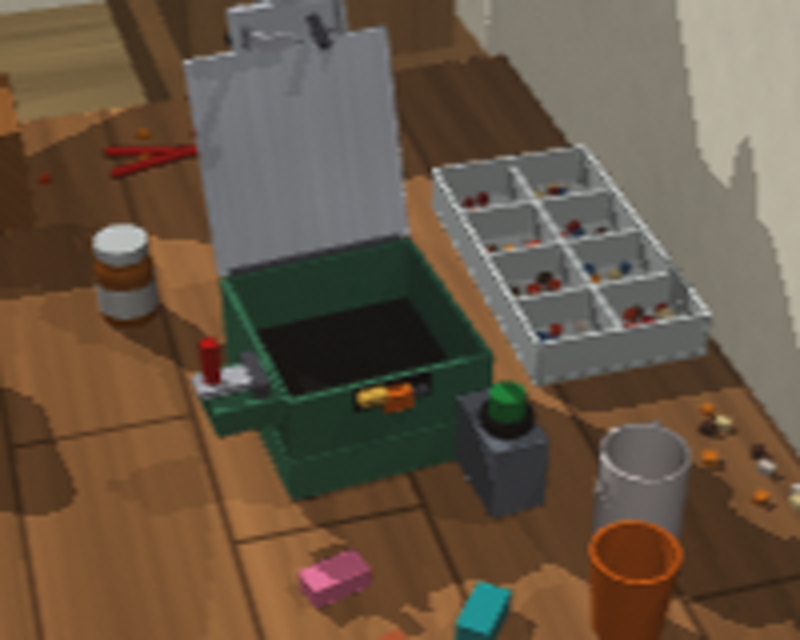

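Lid is fully open (~1.87 rad), resting by itself. Release, go and measure the slabs.

Emit:
step_arm:
  plan:
    - [0.3,0,0,0,0,0,0]
    - [0.3,0,0,0,0,0,0]
    - [0.3,0,0,0,0,0,0]
    - [0.3,0,0,0.03,0,0,0]
    - [0.3,0,0,0.07,0,0,0]

```text
time: 20.33
ee_pos: [0.5522, 0.332, 0.5519]
tool_rot: [3.136, 0.14, -0.008]
wrist_force: [0.0, 0.2, 0.3]
width: 0.299
```

Emit:
step_arm:
  plan:
    - [0.4,0,0,0.04,0,0,0]
    - [0.6,0,0,0.08,0,0,0]
    - [0.8,-0.01,-0.035,0.08,0,0,0]
    - [1,-0.015,-0.07,0.07,0,0,0]
    - [1,-0.02,-0.11,0.07,0,0,0]

```text
time: 20.75
ee_pos: [0.5316, 0.2221, 0.6232]
tool_rot: [-3.138, -0.143, 0.001]
wrist_force: [1.2, -0.5, -1.6]
width: 0.616
```

Emit:
step_arm:
  plan:
    - [1,-0.01,-0.04,0,0,0,0]
    - [1,-0.01,-0.08,0,0,0,0]
    - [1,-0.02,-0.12,-0.01,0,0,0]
    - [1,-0.02,-0.16,-0.02,0,0,0]
    - [1,-0.02,-0.2,-0.03,0,0,0]

```text
time: 21.17
ee_pos: [0.5113, 0.0204, 0.5944]
tool_rot: [3.138, 0.139, 0.002]
wrist_force: [2.2, -0.2, -0.8]
width: 0.974
```

Emit:
step_arm:
  plan:
    - [1,0,-0.04,-0.01,0,0,0]
    - [1,-0.01,-0.08,-0.02,0,0,0]
    - [1,-0.02,-0.12,-0.03,0,0,0]
    - [1,-0.03,-0.16,-0.04,0,0,0]
    - [1,-0.04,-0.195,-0.06,0,0,0]

```text
time: 21.58
ee_pos: [0.4718, -0.1732, 0.5362]
tool_rot: [3.138, 0.137, 0.004]
wrist_force: [0.6, -0.1, -0.2]
width: 1.001
```

Emit:
step_arm:
  plan:
    - [1,0,-0.035,-0.02,0,0,0]
    - [1,0,-0.07,-0.04,0,0,0]
    - [1,0,-0.1,-0.06,0,0,0]
    - [1,0,-0.1,-0.06,0,0,0]
    - [1,0,-0.1,-0.06,0,0,0]

```text
time: 22.0
ee_pos: [0.4722, -0.2723, 0.4738]
tool_rot: [-3.138, -0.134, 0.004]
wrist_force: [0.3, 0.9, 0.7]
width: 1.002
```

```bash
cat >> h.py <<'E'
from scipy.optimize import minimize
def boxmask(f,p,dims=(.054,.030,.022),z=0):
    c,s=np.cos(p[2]),np.sin(p[2]); pts=[]
    for a in(-.5,.5):
        for b in(-.5,.5):
            for h in(0,1):
                x,y=a*dims[0],b*dims[1]; r,cc=proj(f,(p[0]+c*x-s*y,p[1]+s*x+c*y,z+h*dims[2])); pts.append((cc*16,r*16))
    m=np.zeros((384,512),np.uint8); cv2.fillConvexPoly(m,cv2.convexHull(np.int32(pts)),1,lineType=8,shift=4); return m
def colmask(f,name):
    hsv=cv2.cvtColor(np.array(f['pixels']),cv2.COLOR_RGB2HSV).astype(int);h,s,v=hsv[...,0],hsv[...,1],hsv[...,2]
    return {'red':((h<6)|(h>174))&(s>190),'amber':(h>=14)&(h<24)&(s>185),'blue':(h>108)&(h<128)&(s>110),'white':(s<75)&(v>115)}[name]
def fit(f,name,guess):
    m=colmask(f,name).astype(np.uint8); r,c=proj(f,[guess[0],guess[1],.011])
    n,l,st,ce=cv2.connectedComponentsWithStats(m)
    if n<2: return None
    d=[np.hypot(ce[i][0]-c,ce[i][1]-r) if st[i,4]>80 else 1e9 for i in range(1,n)]; i=1+int(np.argmin(d))
    M=(l==i).astype(np.uint8); g=onplane(f,ce[i][::-1],.014)
    def cost(p): b=boxmask(f,p); return 1-(b&M).sum()/max(1,(b|M).sum())
    best=min((minimize(cost,[g[0],g[1],a],method='Nelder-Mead',options=dict(initial_simplex=[[g[0],g[1],a],[g[0]+.006,g[1],a],[g[0],g[1]+.006,a],[g[0],g[1],a+.25]])) for a in np.arange(0,3.1,.52)),key=lambda r:r.fun)
    return best.x,1-best.fun,st[i].tolist()
G={'red':(.423,-.177),'amber':(.455,-.363),'blue':(.566,-.252),'white':(.565,-.39)}
E
python3 - <<'E'
from h import *
s=read_state();print(s['time'],s['ee_pos'],s['tool_rot'],s['q'])
f=grab('wrist');save(f,'w11.png',scale=1.5)
for k in G:
    r=fit(f,k,G[k]); print(k,None if r is None else (np.round(r[0],4),round(r[1],2),r[2]))
E
```

```text
22.0 [ 0.47220384 -0.27226831  0.47383369] [-3.13769357 -0.13439488  0.00389915] [ 0.43744952  0.15870817 -0.03687879  1.81017731  0.0064715   1.17550117
 -1.086658  ]
red (array([ 0.596 , -0.6906,  1.4078]), np.float64(0.01), [495, 119, 2, 1, 2])
amber (array([ 0.4793, -0.7315, -0.508 ]), np.float64(0.01), [499, 193, 2, 1, 2])
blue (array([ 0.5622, -0.2564,  0.3202]), np.float64(0.83), [237, 91, 24, 38, 617])
white (array([ 0.5645, -0.3897,  2.3053]), np.float64(0.93), [312, 98, 41, 37, 772])
```

View pics/w11.png

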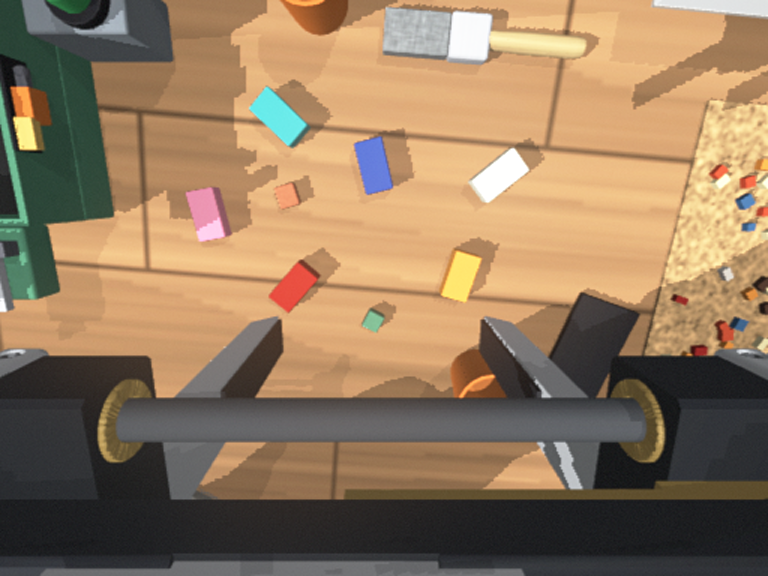

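Slabs at view px: red (295,286), amber (461,275), blue (373,166), white (500,175). Look-alikes: turquoise (278,117), pink (208,214). Only the true dark-blue one fits `slab_blue`. The colours are clear in this view; I'll loosen the red/amber thresholds.

```bash
python3 - <<'E'
from h import *
im=cv2.cvtColor(cv2.imread('pics/w11.png'),cv2.COLOR_BGR2HSV)
for x,y in((295,286),(461,275),(373,166),(500,175),(208,214),(200,400),(330,60)): print(im[y,x])
E
sed -i "s/((h<6)|(h>174))&(s>190)/((h<6)|(h>174))\&(s>165)/; s/(h>=14)&(h<24)&(s>185)/(h>=17)\&(h<27)\&(s>150)\&(v>150)/" h.py
python3 - <<'E'
from h import *
s=read_state();f=grab('wrist')
for k in G:
    r=fit(f,k,G[k]); print(k,None if r is None else (np.round(r[0],4),round(r[1],2),r[2]))
E
```

```text
[  2 184 234]
[ 25 144 255]
[114 137 222]
[ 30   1 255]
[170  95 237]
[17 25 71]
[ 15 114 230]
red (array([ 0.4249, -0.1767,  2.5143]), np.float64(0.81), [180, 176, 32, 32, 524])
amber (array([ 0.7492, -0.1864, -0.2105]), np.float64(1.0), [218, 0, 1, 1, 1])
blue (array([ 0.5623, -0.2566,  0.3286]), np.float64(0.84), [238, 92, 24, 38, 616])
white (array([ 0.565 , -0.3899, -0.8206]), np.float64(0.93), [313, 99, 40, 37, 764])
```

Emit:
step_arm:
  plan:
    - [0.7,-0.01,0.02,-0.03,0,0,-0.12]
    - [0.7,-0.02,0.04,-0.06,0,0,-0.24]
    - [0.7,-0.03,0.06,-0.09,0,0,-0.36]
    - [0.7,-0.04,0.08,-0.12,0,0,-0.48]
    - [0.7,-0.047,0.096,-0.15,0,0,-0.6]
  newtons: 25

```text
time: 22.52
ee_pos: [0.4253, -0.1724, 0.3251]
tool_rot: [-3.038, 0.8, -0.003]
wrist_force: [0.7, -1.2, -0.4]
width: 0.711
```

Emit:
step_arm:
  plan:
    - [0.7,0,0,-0.03,0,0,-0.114]
    - [0.7,0,0,-0.06,0,0,-0.114]
    - [0.7,0,0,-0.06,0,0,-0.114]

```text
time: 22.77
ee_pos: [0.425, -0.1729, 0.262]
tool_rot: [-2.99, 0.962, 0.007]
wrist_force: [-0.8, 1.3, -1.7]
width: 0.698
```

```bash
python3 - <<'E'
from h import *
s=read_state();print(s['time'],s['ee_pos'],s['tool_rot'])
f=grab('wrist');save(f,'w12.png',(150,384,120,400),2.5)
r=fit(f,'red',G['red']); print(r)
r=fit(f,'amber',G['amber']); print(r)
im=cv2.cvtColor(np.array(f['pixels']),cv2.COLOR_RGB2HSV)
r,c=map(int,proj(f,(*G['amber'],.022)));print(r,c,im[r-6:r+7:3,c-6:c+7:3].tolist() if 0<c<500 else 0)
E
```

```text
22.7667 [ 0.42498515 -0.17293009  0.26201005] [-2.99038994  0.96242299  0.00742865]
(array([ 0.42265261, -0.17537359,  2.51104183]), np.float64(0.8685121107266436), [240, 171, 35, 61, 2011])
(array([ 0.45525273, -0.37105257, -0.62853283]), np.float64(0.6552833457065083), [412, 0, 53, 77, 2713])
31 438 [[[24, 154, 255], [24, 154, 255], [24, 155, 255], [24, 156, 255], [18, 172, 248]], [[24, 155, 255], [24, 154, 255], [24, 156, 255], [24, 156, 255], [17, 177, 233]], [[24, 154, 255], [24, 156, 255], [24, 156, 255], [24, 156, 255], [17, 177, 234]], [[24, 154, 255], [24, 154, 255], [24, 153, 255], [17, 178, 237], [17, 176, 233]], [[24, 154, 255], [24, 155, 255], [24, 155, 255], [24, 157, 255], [22, 161, 255]]]
```

View pics/w12.png

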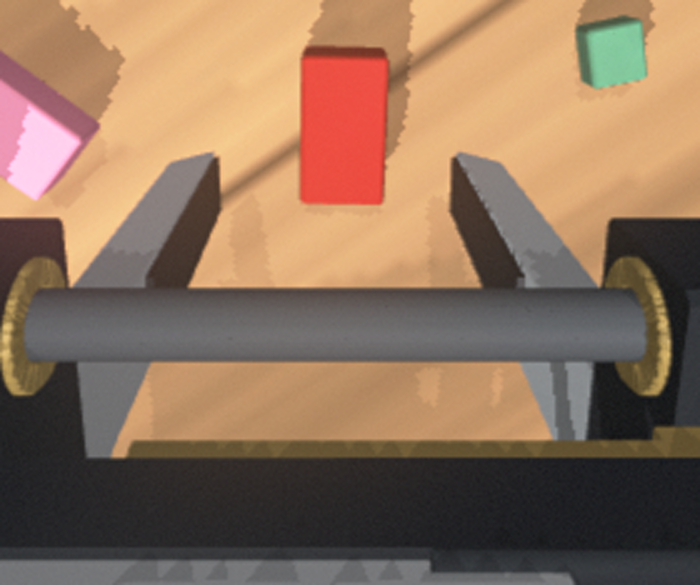

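Emit:
step_arm:
  plan:
    - [0.7,-0.002,-0.002,-0.025,0,0,0]
    - [0.7,-0.002,-0.002,-0.05,0,0,0]
    - [0.6,-0.002,-0.002,-0.059,0,0,0]
    - [0.4,-0.002,-0.002,-0.059,0,0,0]
    - [0.1,-0.002,-0.002,-0.059,0,0,0]

```text
time: 23.23
ee_pos: [0.4246, -0.1768, 0.2075]
tool_rot: [-2.989, 0.965, -0.001]
wrist_force: [0.3, 0.5, 0.8]
width: 0.522
```

Emit:
step_arm:
  plan:
    - [0,0,0,0,0,0,0]
    - [0,0,0,0,0,0,0]
    - [0,0,0,0,0,0,0]
    - [0,0,0,0,0,0,0]
    - [0,0,0,0,0,0,0]

```text
time: 23.65
ee_pos: [0.4244, -0.1769, 0.2073]
tool_rot: [-2.989, 0.966, -0.003]
wrist_force: [-1.2, 0.7, 14.0]
width: 0.315
```

Emit:
step_arm:
  plan:
    - [0,0,0,0.02,0,0,0]
    - [0,0,0,0.05,0,0,0]
    - [0,0,0,0.085,0,0,0.12]
    - [0,0,0,0.12,0,0,0.24]
    - [0,0,0,0.156,0,0,0.36]

```text
time: 24.07
ee_pos: [0.4234, -0.1765, 0.3643]
tool_rot: [3.115, -0.406, 0.0]
wrist_force: [1.5, -0.3, -0.8]
width: 0.317
```

Emit:
step_arm:
  plan:
    - [0,0.019,0.032,0,0,0,0.12]
    - [0,0.038,0.064,0,0,0,0.24]
    - [0,0.057,0.096,0,0,0,0.353]
    - [0,0.076,0.128,0,0,0,0.353]
    - [0,0.095,0.16,0,0,0,0.353]

```text
time: 24.48
ee_pos: [0.5193, -0.0152, 0.363]
tool_rot: [3.138, 0.138, 0.002]
wrist_force: [0.1, -0.9, -0.5]
width: 0.315
```

Emit:
step_arm:
  plan:
    - [0,0.019,0.032,0,0,0,0]
    - [0,0.038,0.064,0,0,0,0]
    - [0,0.057,0.096,0,0,0,0]
    - [0,0.076,0.128,0,0,0,0]
    - [0,0.096,0.159,0,0,0,0]

```text
time: 24.9
ee_pos: [0.6154, 0.1441, 0.3627]
tool_rot: [3.138, 0.138, 0.001]
wrist_force: [0.5, -0.1, -0.3]
width: 0.315
```

Emit:
step_arm:
  plan:
    - [0,0,0,-0.03,0,0,0]
    - [0,0,0,-0.06,0,0,0]
    - [0,0,0,-0.085,0,0,0]
    - [0,0,0,-0.099,0,0,0]
    - [0,0,0,-0.099,0,0,0]

```text
time: 25.32
ee_pos: [0.6141, 0.142, 0.2607]
tool_rot: [3.138, 0.138, -0.006]
wrist_force: [0.4, -0.3, -0.6]
width: 0.322
```

Emit:
step_arm:
  plan:
    - [0.48,0,0,0,0,0,0]
    - [0.48,0,0,0,0,0,0]
    - [0.48,0,0,0,0,0,0]
    - [0.48,0,0,0.03,0,0,0]
    - [0.48,0,0,0.07,0,0,0]

```text
time: 25.73
ee_pos: [0.6142, 0.1419, 0.3325]
tool_rot: [3.138, 0.138, -0.006]
wrist_force: [0.3, 0.5, 1.2]
width: 0.483
```

Emit:
step_arm:
  plan:
    - [0.6,0,-0.01,0.04,0,0,0]
    - [0.7,-0.01,-0.04,0.06,0,0,0]
    - [0.7,-0.022,-0.078,0.06,0,0,0]
    - [0.7,-0.034,-0.116,0.06,0,0,0]
    - [0.7,-0.046,-0.154,0.06,0,0,0]

```text
time: 26.15
ee_pos: [0.5681, -0.0131, 0.3952]
tool_rot: [3.138, 0.138, 0.005]
wrist_force: [0.7, -0.6, -0.8]
width: 0.698
```

Emit:
step_arm:
  plan:
    - [0.7,-0.012,-0.038,0,0,0,0]
    - [0.7,-0.024,-0.076,0,0,0,0]
    - [0.7,-0.036,-0.114,0,0,0,0]
    - [0.7,-0.048,-0.152,0,0,0,0]
    - [0.7,-0.06,-0.19,0,0,0,0]

```text
time: 26.57
ee_pos: [0.5079, -0.2035, 0.3949]
tool_rot: [3.138, 0.138, 0.004]
wrist_force: [0.6, -1.0, 0.4]
width: 0.702
```

Emit:
step_arm:
  plan:
    - [0.7,-0.02,-0.038,0,0,0,0]
    - [0.7,-0.034,-0.076,0,0,0,0]
    - [0.7,-0.048,-0.11,0,0,0,0]
    - [0.7,-0.048,-0.11,0,0,0,0]

```text
time: 26.9
ee_pos: [0.4572, -0.3184, 0.3947]
tool_rot: [3.136, 0.124, 0.001]
wrist_force: [-1.2, -0.1, -0.2]
width: 0.702
```

```bash
python3 - <<'E'
from h import *
s=read_state();print(s['time'],s['ee_pos'],s['tool_rot'])
f=grab('wrist');save(f,'w13.png')
for k in('amber','blue','white'):
    r=fit(f,k,G[k]); print(k,None if r is None else (np.round(r[0],4),round(r[1],2),r[2]))
E
```

```text
26.9 [ 0.45722697 -0.3184289   0.39467315] [3.13586606e+00 1.24316127e-01 1.24977075e-03]
amber (array([ 0.4567, -0.3513,  0.323 ]), np.float64(0.05), [270, 163, 15, 37, 46])
blue (array([ 0.5632, -0.2575,  0.3764]), np.float64(0.81), [194, 68, 33, 48, 1005])
white (array([ 0.5723, -0.3563, -0.7652]), np.float64(0.97), [266, 68, 48, 48, 1150])
```

```bash
sed -i "s/(h>=17)&(h<27)&(s>150)&(v>150)/((h>=20)\&(h<30)\&(s>110)\&(v>150))|((h>=16)\&(h<21)\&(s>165)\&(v>150))/" h.py
python3 - <<'E'
from h import *
s=read_state();print(s['ee_pos'],s['tool_rot']);f=grab('wrist')
for k in('amber','white'):
    r=fit(f,k,G[k]); print(k,None if r is None else (np.round(r[0],4),round(r[1],2),r[2]))
E
```

```text
[ 0.45888281 -0.31534205  0.39453885] [3.13707321e+00 1.27835587e-01 2.02796713e-03]
amber (array([ 0.4531, -0.3626,  2.9271]), np.float64(0.8), [272, 164, 32, 42, 819])
white (array([ 0.5714, -0.3559, -0.7764]), np.float64(0.97), [269, 70, 48, 47, 1147])
```

Emit:
step_arm:
  plan:
    - [0.7,-0.003,-0.02,-0.03,0,0,-0.1]
    - [0.7,-0.005,-0.04,-0.06,0,0,-0.2]
    - [0.7,-0.007,-0.05,-0.1,0,0,-0.3]
    - [0.7,-0.007,-0.05,-0.13,0,0,-0.3]
    - [0.7,-0.007,-0.05,-0.16,0,0,-0.3]

```text
time: 27.42
ee_pos: [0.4545, -0.361, 0.2323]
tool_rot: [-3.124, 0.333, -0.002]
wrist_force: [0.3, -0.3, -0.6]
width: 0.7
```

Emit:
step_arm:
  plan:
    - [0.7,0,0,-0.02,0,0,0]
    - [0.6,0,0,-0.028,0,0,0]
    - [0.4,0,0,-0.028,0,0,0]
    - [0.1,0,0,-0.028,0,0,0]
    - [0,0,0,-0.028,0,0,0]

```text
time: 27.83
ee_pos: [0.4548, -0.3617, 0.2069]
tool_rot: [3.123, -0.332, 0.004]
wrist_force: [0.1, -1.1, 0.1]
width: 0.453
```

Emit:
step_arm:
  plan:
    - [0,0,0,0,0,0,0]
    - [0,0,0,0,0,0,0]
    - [0,0,0,0,0,0,0]
    - [0,0,0,0,0,0,0]
    - [0,0,0,0.02,0,0,0]

```text
time: 28.25
ee_pos: [0.4533, -0.3611, 0.2235]
tool_rot: [-3.122, 0.332, 0.004]
wrist_force: [-1.0, 2.2, -1.5]
width: 0.316
```

Emit:
step_arm:
  plan:
    - [0,0,0,0.04,0,0,0.1]
    - [0,0,0,0.08,0,0,0.2]
    - [0,0,0,0.11,0,0,0.3]
    - [0,0,0.01,0.136,0,0,0.3]
    - [0,0,0.04,0.136,0,0,0.3]

```text
time: 28.67
ee_pos: [0.4541, -0.3251, 0.367]
tool_rot: [3.133, 0.131, 0.011]
wrist_force: [0.9, -0.1, -1.4]
width: 0.315
```

Emit:
step_arm:
  plan:
    - [0,0.012,0.039,0,0,0,0]
    - [0,0.024,0.078,0,0,0,0]
    - [0,0.036,0.117,0,0,0,0]
    - [0,0.048,0.156,0,0,0,0]
    - [0,0.06,0.195,0,0,0,0]

```text
time: 29.08
ee_pos: [0.5139, -0.1248, 0.362]
tool_rot: [3.138, 0.137, 0.002]
wrist_force: [0.9, -0.5, -1.0]
width: 0.317
```

Emit:
step_arm:
  plan:
    - [0,0.006,0.039,0,0,0,0]
    - [0,0.0115,0.078,0,0,0,0]
    - [0,0.0115,0.117,0,0,0,0]
    - [0,0.0115,0.156,0,0,0,0]
    - [0,0.0115,0.195,0,0,0,0]

```text
time: 29.5
ee_pos: [0.525, 0.0701, 0.3618]
tool_rot: [3.138, 0.137, 0.002]
wrist_force: [1.2, 0.1, -2.0]
width: 0.317
```

Emit:
step_arm:
  plan:
    - [0,0,0.035,0,0,0,0]
    - [0,0,0.067,0,0,0,0]
    - [0,0,0.067,-0.03,0,0,0]
    - [0,0,0.067,-0.06,0,0,0]
    - [0,0,0.067,-0.098,0,0,0]

```text
time: 29.92
ee_pos: [0.5258, 0.1361, 0.264]
tool_rot: [-3.138, -0.139, -0.006]
wrist_force: [1.9, 1.1, -1.5]
width: 0.315
```

Emit:
step_arm:
  plan:
    - [0,0,0,0,0,0,0]
    - [0.48,0,0,0,0,0,0]
    - [0.48,0,0,0,0,0,0]
    - [0.48,0,0,0,0,0,0]
    - [0.48,0,0,0.03,0,0,0]

```text
time: 30.33
ee_pos: [0.5244, 0.1346, 0.2909]
tool_rot: [3.137, 0.137, -0.007]
wrist_force: [-1.5, -1.0, 0.1]
width: 0.475
```

Emit:
step_arm:
  plan:
    - [0.6,0,0,0.04,0,0,0]
    - [0.7,0,-0.02,0.07,0,0,0]
    - [0.7,0,-0.055,0.09,0,0,0]
    - [0.7,0,-0.095,0.1,0,0,0]
    - [0.7,0,-0.135,0.1,0,0,0]

```text
time: 30.75
ee_pos: [0.5255, -0.0009, 0.3976]
tool_rot: [3.138, 0.139, 0.01]
wrist_force: [1.1, -0.5, 0.3]
width: 0.698
```

Emit:
step_arm:
  plan:
    - [0.7,0,-0.04,0,0,0,0]
    - [0.7,0,-0.08,0,0,0,0]
    - [0.7,0,-0.12,0,0,0,0]
    - [0.7,0,-0.16,0,0,0,0]
    - [0.7,0,-0.2,0,0,0,0]

```text
time: 31.17
ee_pos: [0.5248, -0.2019, 0.3951]
tool_rot: [3.138, 0.137, 0.004]
wrist_force: [1.1, -0.1, -0.6]
width: 0.699
```

Emit:
step_arm:
  plan:
    - [0.7,0,-0.04,0,0,0,0]
    - [0.7,0,-0.07,0,0,0,0]
    - [0.7,0,-0.07,0,0,0,0]
    - [0.7,0,-0.07,0,0,0,0]

```text
time: 31.5
ee_pos: [0.5248, -0.2717, 0.3944]
tool_rot: [3.138, 0.132, 0.002]
wrist_force: [-0.2, 0.9, 0.2]
width: 0.698
```

```bash
python3 - <<'E'
from h import *
s=read_state();print(s['time'],s['ee_pos'],s['tool_rot']);f=grab('wrist');save(f,'w14.png')
for k in('blue','white'):
    r=fit(f,k,G[k]); print(k,None if r is None else (np.round(r[0],4),round(r[1],2),r[2]))
E
```

```text
31.5 [ 0.52477752 -0.2716535   0.3943745 ] [3.13799696e+00 1.32054910e-01 2.18885718e-03]
blue (array([ 0.5626, -0.258 ,  3.4689]), np.float64(0.84), [230, 127, 29, 44, 849])
white (array([ 0.5723, -0.3561,  2.3861]), np.float64(0.93), [296, 127, 47, 44, 1060])
```

Emit:
step_arm:
  plan:
    - [0.6,0.015,0.005,-0.03,0,0,0.12]
    - [0.6,0.03,0.01,-0.06,0,0,0.241]
    - [0.6,0.038,0.0125,-0.1,0,0,0.241]
    - [0.6,0.038,0.0125,-0.13,0,0,0.241]
    - [0.6,0.038,0.0125,-0.16,0,0,0.241]

```text
time: 31.97
ee_pos: [0.5641, -0.2551, 0.2324]
tool_rot: [-3.098, -0.518, -0.002]
wrist_force: [0.6, -0.4, 0.5]
width: 0.6
```

Emit:
step_arm:
  plan:
    - [0.6,0,0,-0.02,0,0,0]
    - [0.6,0,0,-0.028,0,0,0]
    - [0.4,0,0,-0.028,0,0,0]
    - [0.1,0,0,-0.028,0,0,0]
    - [0,0,0,-0.028,0,0,0]

```text
time: 32.38
ee_pos: [0.5642, -0.257, 0.2071]
tool_rot: [3.098, 0.514, 0.004]
wrist_force: [-0.4, 0.4, 0.0]
width: 0.427
```

Emit:
step_arm:
  plan:
    - [0,0,0,0,0,0,0]
    - [0,0,0,0,0,0,0]
    - [0,0,0,0,0,0,0]
    - [0,0,0,0,0,0,0]
    - [0,0,0,0.02,0,0,0]

```text
time: 32.8
ee_pos: [0.5627, -0.2568, 0.2236]
tool_rot: [-3.098, -0.514, 0.004]
wrist_force: [-1.7, 0.8, -1.5]
width: 0.318
```

Emit:
step_arm:
  plan:
    - [0,0,0,0.04,0,0,-0.12]
    - [0,0,0,0.08,0,0,-0.241]
    - [0,0,0,0.11,0,0,-0.241]
    - [0,0,0.01,0.136,0,0,-0.241]
    - [0,0,0.04,0.136,0,0,-0.241]

```text
time: 33.22
ee_pos: [0.5639, -0.2209, 0.3675]
tool_rot: [3.134, 0.129, 0.012]
wrist_force: [1.4, -0.4, -0.5]
width: 0.318
```

Emit:
step_arm:
  plan:
    - [0,0.007,0.038,0,0,0,0]
    - [0,0.014,0.076,0,0,0,0]
    - [0,0.021,0.114,0,0,0,0]
    - [0,0.028,0.152,0,0,0,0]
    - [0,0.035,0.19,0,0,0,0]

```text
time: 33.63
ee_pos: [0.5983, -0.0255, 0.3622]
tool_rot: [3.138, 0.137, 0.002]
wrist_force: [0.5, 0.3, 0.2]
width: 0.32
```

Emit:
step_arm:
  plan:
    - [0,0.007,0.038,0,0,0,0]
    - [0,0.014,0.076,0,0,0,0]
    - [0,0.0215,0.1145,0,0,0,0]
    - [0,0.0215,0.1145,-0.03,0,0,0]
    - [0,0.0215,0.1145,-0.06,0,0,0]

```text
time: 34.05
ee_pos: [0.6204, 0.0906, 0.3027]
tool_rot: [-3.137, -0.144, -0.007]
wrist_force: [0.0, -1.2, -1.9]
width: 0.318
```

Emit:
step_arm:
  plan:
    - [0,0,0,-0.038,0,0,0]
    - [0,0,0,-0.038,0,0,0]
    - [0.48,0,0,-0.038,0,0,0]
    - [0.48,0,0,-0.038,0,0,0]
    - [0.48,0,0,-0.038,0,0,0]

```text
time: 34.47
ee_pos: [0.6204, 0.0871, 0.2649]
tool_rot: [-3.138, -0.137, -0.003]
wrist_force: [0.2, -0.3, 0.5]
width: 0.473
```

Emit:
step_arm:
  plan:
    - [0.48,0,0,0.03,0,0,0]
    - [0.48,0,0,0.07,0,0,0]
    - [0.6,0,-0.035,0.09,0,0,0]
    - [0.7,-0.01,-0.07,0.12,0,0,0]
    - [0.7,-0.02,-0.11,0.13,0,0,0]

```text
time: 34.88
ee_pos: [0.6015, -0.0171, 0.3965]
tool_rot: [-3.138, -0.141, -0.009]
wrist_force: [1.4, -1.5, 0.6]
width: 0.656
```

Emit:
step_arm:
  plan:
    - [0.7,-0.01,-0.04,0,0,0,0]
    - [0.7,-0.02,-0.08,0,0,0,0]
    - [0.7,-0.03,-0.12,0,0,0,0]
    - [0.7,-0.04,-0.16,0,0,0,0]
    - [0.7,-0.05,-0.2,0,0,0,0]

```text
time: 35.3
ee_pos: [0.5502, -0.2194, 0.3935]
tool_rot: [3.138, 0.137, 0.004]
wrist_force: [0.8, 0.2, -0.1]
width: 0.698
```

Emit:
step_arm:
  plan:
    - [0.7,0,-0.04,0,0,0,0]
    - [0.7,0,-0.08,0,0,0,0]
    - [0.7,0,-0.08,0,0,0,0]
    - [0.7,0,-0.08,0,0,0,0]

```text
time: 35.63
ee_pos: [0.5504, -0.3, 0.3928]
tool_rot: [3.138, 0.131, 0.002]
wrist_force: [-0.1, 0.6, 0.1]
width: 0.7
```

```bash
python3 - <<'E'
from h import *
s=read_state();print(s['time'],s['ee_pos'],s['tool_rot']);f=grab('wrist');save(f,'w15.png')
for k in('white',):
    r=fit(f,k,(.572,-.356)); print(k,None if r is None else (np.round(r[0],4),round(r[1],2),r[2]))
E
```

```text
35.6333 [ 0.55039097 -0.299995    0.39279582] [3.13769587e+00 1.30751228e-01 2.12343389e-03]
white (array([ 0.5716, -0.3567, -0.7686]), np.float64(0.94), [274, 145, 45, 43, 1006])
```

Emit:
step_arm:
  plan:
    - [0.7,0.005,-0.015,-0.02,0,0,-0.12]
    - [0.7,0.01,-0.03,-0.04,0,0,-0.24]
    - [0.7,0.0215,-0.0535,-0.06,0,0,-0.36]
    - [0.7,0.0215,-0.0535,-0.08,0,0,-0.48]
    - [0.7,0.0215,-0.0535,-0.1,0,0,-0.6]

```text
time: 36.1
ee_pos: [0.5735, -0.3504, 0.2913]
tool_rot: [-3.037, 0.804, -0.002]
wrist_force: [0.7, 0.1, -0.2]
width: 0.701
```

Emit:
step_arm:
  plan:
    - [0.7,0,0,-0.03,0,0,-0.12]
    - [0.7,0,0,-0.06,0,0,-0.255]
    - [0.6,0,0,-0.08,0,0,-0.255]
    - [0.6,0,0,-0.087,0,0,-0.255]
    - [0.4,0,0,-0.087,0,0,-0.255]

```text
time: 36.52
ee_pos: [0.5731, -0.3492, 0.2035]
tool_rot: [-2.914, 1.171, 0.003]
wrist_force: [-1.0, -0.3, 0.4]
width: 0.565
```

Emit:
step_arm:
  plan:
    - [0,0,0,0,0,0,0]
    - [0,0,0,0,0,0,0]
    - [0,0,0,0,0,0,0]
    - [0,0,0,0,0,0,0]
    - [0,0,0,0,0,0,0]

```text
time: 36.93
ee_pos: [0.5732, -0.3512, 0.2062]
tool_rot: [2.913, -1.176, 0.004]
wrist_force: [-1.7, 0.3, 8.7]
width: 0.321
```

Emit:
step_arm:
  plan:
    - [0,0,0,0,0,0,0]
    - [0,0,0,0.03,0,0,0]
    - [0,0,0,0.07,0,0,0.12]
    - [0,0,0,0.11,0,0,0.24]
    - [0,0,0,0.156,0,0,0.36]

```text
time: 37.35
ee_pos: [0.5724, -0.3507, 0.3584]
tool_rot: [3.078, -0.626, -0.0]
wrist_force: [0.2, -0.7, -0.2]
width: 0.315
```

Emit:
step_arm:
  plan:
    - [0,-0.004,0.038,0,0,0,0.12]
    - [0,-0.008,0.077,0,0,0,0.24]
    - [0,-0.012,0.116,0,0,0,0.36]
    - [0,-0.016,0.155,0,0,0,0.48]
    - [0,-0.02,0.195,0,0,0,0.495]

```text
time: 37.77
ee_pos: [0.5521, -0.1545, 0.3571]
tool_rot: [3.137, 0.15, 0.002]
wrist_force: [0.9, -0.0, -0.7]
width: 0.318
```

Emit:
step_arm:
  plan:
    - [0,-0.004,0.039,0,0,0,0]
    - [0,-0.008,0.078,0,0,0,0]
    - [0,-0.012,0.117,0,0,0,0]
    - [0,-0.016,0.156,0,0,0,0]
    - [0,-0.02,0.195,0,0,0,0]

```text
time: 38.18
ee_pos: [0.5322, 0.0408, 0.3571]
tool_rot: [3.138, 0.137, 0.002]
wrist_force: [1.5, 1.1, -1.1]
width: 0.317
```

Emit:
step_arm:
  plan:
    - [0,-0.0025,0.02,0,0,0,0]
    - [0,-0.0025,0.04,-0.01,0,0,0]
    - [0,-0.0025,0.04,-0.04,0,0,0]
    - [0,-0.0025,0.04,-0.07,0,0,0]
    - [0,-0.0025,0.04,-0.095,0,0,0]

```text
time: 38.6
ee_pos: [0.53, 0.0795, 0.2605]
tool_rot: [-3.138, -0.139, -0.002]
wrist_force: [0.7, -0.1, 14.1]
width: 0.317
```

Emit:
step_arm:
  plan:
    - [0,0,0,0,0,0,0]
    - [0.48,0,0,0,0,0,0]
    - [0.48,0,0,0,0,0,0]
    - [0.48,0,0,0,0,0,0]
    - [0.48,0,0,0.03,0,0,0]

```text
time: 39.02
ee_pos: [0.5292, 0.0787, 0.2889]
tool_rot: [3.138, 0.138, -0.008]
wrist_force: [-0.3, -0.7, 0.2]
width: 0.478
```

Emit:
step_arm:
  plan:
    - [0.5,0,0,0.04,0,0,0]
    - [0.4,0,0,0.08,0,0,0]
    - [0.3,0,0,0.12,0,0,0]
    - [0.3,-0.02,0,0.16,0,0,0]
    - [0.3,-0.04,0,0.2,0,0,0]

```text
time: 39.43
ee_pos: [0.4922, 0.079, 0.4889]
tool_rot: [-3.138, -0.137, -0.003]
wrist_force: [0.2, 0.4, 1.4]
width: 0.307
```

```bash
python3 - <<'E'
from h import *
s=read_state();print(s['time'],s['ee_pos'],s['tool_rot']);f=grab('wrist');save(f,'w16.png',scale=1.5)
E
```

```text
39.4333 [0.49218001 0.07897121 0.48891905] [-3.13817308 -0.13706121 -0.00324964]
```

View pics/w16.png

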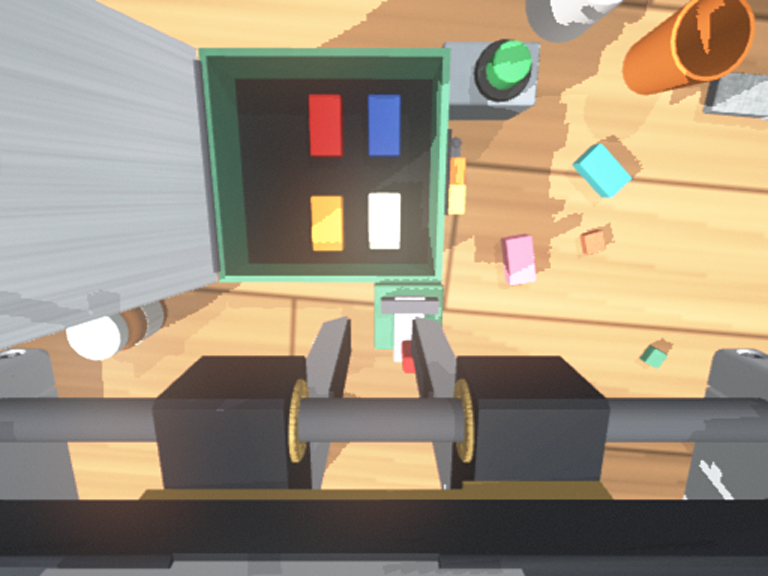

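All four slabs are lying flat in the tub: red (325,125), blue (384,125), amber (327,222), white (384,220). Look-alikes are untouched. Now to the handle to shut the lid.

Emit:
step_arm:
  plan:
    - [0.3,0,0,0.04,0,0,0]
    - [0.3,0,0,0.08,0,0,0]
    - [0.3,0.005,0.03,0.1,0,0,0]
    - [0.3,0.014,0.065,0.12,0,0,0]
    - [0.3,0.022,0.1,0.13,0,0,0]

```text
time: 39.9
ee_pos: [0.5143, 0.1796, 0.6204]
tool_rot: [-3.137, -0.134, -0.009]
wrist_force: [0.4, -0.1, 0.1]
width: 0.3
```

Emit:
step_arm:
  plan:
    - [0.3,0.01,0.04,0,0,0,0]
    - [0.3,0.02,0.08,0,0,0,0]
    - [0.3,0.03,0.12,0,0,0,0]
    - [0.3,0.041,0.1555,0,0,0,0]
    - [0.3,0.041,0.1555,0,0,0,0]

```text
time: 40.32
ee_pos: [0.5554, 0.3407, 0.615]
tool_rot: [-3.136, -0.147, 0.003]
wrist_force: [0.1, -0.2, 0.7]
width: 0.303
```

Emit:
step_arm:
  plan:
    - [0.3,0,0,0,0,0,0]
    - [0.3,0,0,0,0,0,0]
    - [0.3,0,0,0,0,0,0]

```text
time: 40.57
ee_pos: [0.5559, 0.3333, 0.6168]
tool_rot: [3.139, 0.135, 0.002]
wrist_force: [0.2, 0.1, 0.4]
width: 0.3
```

```bash
python3 - <<'E'
from h import *
s=read_state();print(s['time'],s['ee_pos'],s['tool_rot'],s['width']);f=grab('wrist');save(f,'w17.png',scale=1.5)
E
```

```text
40.5667 [0.55590309 0.33325157 0.61676483] [3.13860129e+00 1.35241404e-01 2.27196320e-03] 0.3001089904737943
```

View pics/w17.png

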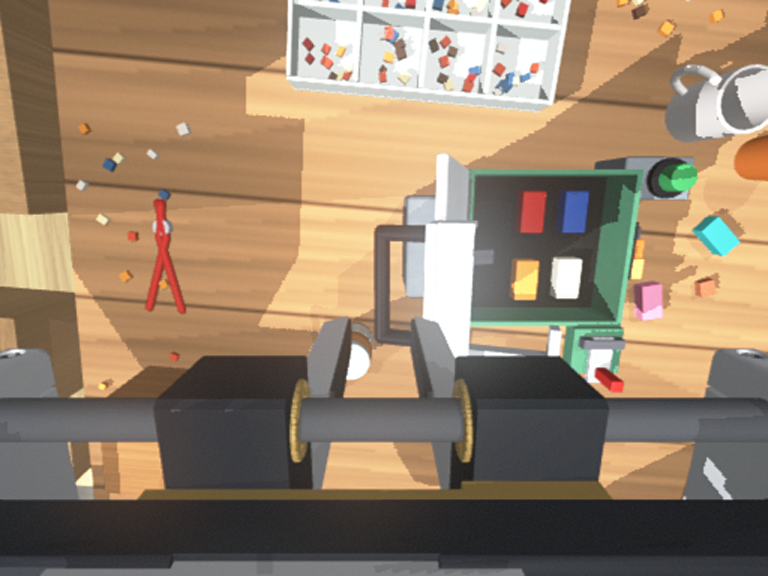

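Emit:
step_arm:
  plan:
    - [0.3,0,0.001,-0.03,0,0,0]
    - [0.3,0,0.001,-0.06,0,0,0]
    - [0.3,0,0.001,-0.09,0,0,0]
    - [0.3,0,0.001,-0.115,0,0,0]
    - [0.3,0,0.001,-0.132,0,0,0]

```text
time: 41.03
ee_pos: [0.5558, 0.334, 0.4819]
tool_rot: [3.137, 0.135, -0.001]
wrist_force: [0.8, 0.6, 1.2]
width: 0.298
```

Emit:
step_arm:
  plan:
    - [0.15,0,0,0,0,0,0]
    - [0,0,0,0,0,0,0]
    - [0,0,0,0,0,0,0]
    - [0,0,0,0,0,0,0]
    - [0,0,0,0,0,0,0]
  newtons: 20

```text
time: 41.45
ee_pos: [0.5563, 0.3352, 0.485]
tool_rot: [-3.138, -0.137, -0.003]
wrist_force: [0.5, -3.1, -0.3]
width: 0.12
```

```bash
python3 - <<'E'
from h import *
s=read_state();print(s['time'],s['ee_pos'],s['wrist_force'],s['width'])
p=s['ee_pos']+R.from_rotvec(s['tool_rot']).apply([0,0,.18]);print(w2t(p))
h=lambda t:np.array([.1-.205*np.cos(t)+.046*np.sin(t),.12+.205*np.sin(t)+.046*np.cos(t)])
th=[1.87-.11*i for i in range(16)]+[.15,.08,.03,0]
for i,t in enumerate(th):
    if i and i%5==1: b=h(th[i-1]);print()
    if i: d=h(t)-b; print(round(t,2),np.round([-.0858*d[0],.9963*d[0],d[1]],4).tolist())
E
```

```text
41.45 [0.55628642 0.33524314 0.48503984] [ 0.52801361 -3.08739802 -0.30976351] 0.12012470261609229
[ 0.2052871  -0.00394306  0.3050401 ]

1.76 [0.0018, -0.0206, 0.0104]
1.65 [0.0036, -0.0421, 0.0184]
1.54 [0.0056, -0.0645, 0.024]
1.43 [0.0075, -0.0873, 0.0271]
1.32 [0.0095, -0.1103, 0.0277]

1.21 [0.002, -0.0229, -0.002]
1.1 [0.0039, -0.0455, -0.0064]
0.99 [0.0058, -0.0675, -0.0134]
0.88 [0.0076, -0.0885, -0.0227]
0.77 [0.0093, -0.1084, -0.0343]

0.66 [0.0016, -0.0185, -0.0137]
0.55 [0.0031, -0.0354, -0.0294]
0.44 [0.0044, -0.0505, -0.0468]
0.33 [0.0055, -0.0636, -0.0658]
0.22 [0.0064, -0.0746, -0.0861]

0.15 [0.0005, -0.0058, -0.0135]
0.08 [0.0009, -0.0106, -0.0274]
0.03 [0.0012, -0.0135, -0.0375]
0 [0.0013, -0.0149, -0.0436]
```

Emit:
step_arm:
  plan:
    - [0,0.002,-0.0205,0.0105,0,0,0]
    - [0,0.0035,-0.042,0.0185,0,0,0]
    - [0,0.0055,-0.0645,0.024,0,0,0]
    - [0,0.0075,-0.0875,0.027,0,0,0]
    - [0,0.0095,-0.1105,0.0275,0,0,0]

```text
time: 41.87
ee_pos: [0.5651, 0.2257, 0.5137]
tool_rot: [-3.135, -0.14, -0.005]
wrist_force: [-1.1, 4.6, 1.4]
width: 0.118
```

Emit:
step_arm:
  plan:
    - [0,0.002,-0.023,-0.002,0,0,0]
    - [0,0.004,-0.0455,-0.0065,0,0,0]
    - [0,0.006,-0.0675,-0.0135,0,0,0]
    - [0,0.0075,-0.0885,-0.0225,0,0,0]
    - [0,0.0095,-0.1085,-0.0345,0,0,0]

```text
time: 42.28
ee_pos: [0.5748, 0.1163, 0.4783]
tool_rot: [-3.137, -0.138, -0.004]
wrist_force: [-1.1, 3.0, -0.3]
width: 0.122
```

Emit:
step_arm:
  plan:
    - [0,0.0015,-0.0185,-0.0135,0,0,0]
    - [0,0.003,-0.0355,-0.0295,0,0,0]
    - [0,0.0045,-0.0505,-0.047,0,0,0]
    - [0,0.0055,-0.0635,-0.066,0,0,0]
    - [0,0.0065,-0.0745,-0.086,0,0,0]

```text
time: 42.7
ee_pos: [0.5817, 0.0416, 0.3913]
tool_rot: [-3.138, -0.137, -0.003]
wrist_force: [-0.6, 3.9, 0.4]
width: 0.121
```

Emit:
step_arm:
  plan:
    - [0,0.0005,-0.006,-0.0135,0,0,0]
    - [0,0.001,-0.0105,-0.0275,0,0,0]
    - [0,0.001,-0.0135,-0.0375,0,0,0]
    - [0,0.0015,-0.015,-0.0436,0,0,0]
    - [0,0.0015,-0.015,-0.0445,0,0,0]

```text
time: 43.12
ee_pos: [0.5834, 0.027, 0.3466]
tool_rot: [-3.138, -0.137, -0.002]
wrist_force: [-2.9, -2.6, 5.5]
width: 0.118
```

Emit:
step_arm:
  plan:
    - [0,0,0,0,0,0,0]
    - [0,0,0,0,0,0,0]

```text
time: 43.28
ee_pos: [0.5833, 0.0271, 0.3467]
tool_rot: [3.139, 0.138, 0.002]
wrist_force: [1.2, -3.3, -2.6]
width: 0.121
```

```bash
python3 - <<'E'
from h import *
s=read_state();print(s['time'],s['ee_pos'],s['wrist_force'],s['width'])
p=s['ee_pos']+R.from_rotvec(s['tool_rot']).apply([0,0,.18]);print(w2t(p))
E
```

```text
43.2833 [0.58333322 0.02709726 0.34667765] [ 1.2228343  -3.34729823 -2.64394145] 0.1213288051816585
[-0.10409477 -0.00433544  0.16667776]
```

Emit:
step_arm:
  plan:
    - [0,0,0,-0.003,0,0,0]
    - [0,0,0,-0.005,0,0,0]
    - [0,0,0,-0.005,0,0,0]

```text
time: 43.53
ee_pos: [0.5843, 0.0272, 0.3437]
tool_rot: [3.138, 0.137, 0.008]
wrist_force: [-0.8, -3.3, 19.3]
width: 0.122
```

```bash
python3 - <<'E'
from h import *
s=read_state();print(s['time'],s['ee_pos'],s['wrist_force'],s['width'])
f=grab('side');save(f,'s18.png',(80,240,150,350),4)
E
```

```text
43.5333 [0.58425183 0.02717956 0.34373443] [-0.84071988 -3.33592725 19.33629133] 0.1218117349592545
```

Emit:
step_arm:
  plan:
    - [0.5,0,0,0,0,0,0]
    - [0.5,0,0,0,0,0,0]
    - [0.5,0,0,0,0,0,0]
    - [0.5,0,0,0.01,0,0,0]
    - [0.5,0,0,0.05,0,0,0]

```text
time: 44.0
ee_pos: [0.5817, 0.027, 0.3872]
tool_rot: [3.139, 0.138, -0.013]
wrist_force: [-0.4, 0.5, -0.1]
width: 0.438
```

Emit:
step_arm:
  plan:
    - [0.5,0,0,0.035,0,0,0]
    - [0.5,-0.035,0.006,0.035,0,0,0]
    - [0.5,-0.075,0.012,0.035,0,0,0]
    - [0.5,-0.115,0.018,0.035,0,0,0]
    - [0.5,-0.154,0.022,0.035,0,0,0]

```text
time: 44.42
ee_pos: [0.4271, 0.0497, 0.4265]
tool_rot: [-3.138, -0.138, -0.0]
wrist_force: [-0.3, 0.4, 0.4]
width: 0.495
```

Emit:
step_arm:
  plan:
    - [0.5,0,0,0,0,0,0]
    - [0.5,0,0,0,0,0,0]

```text
time: 44.58
ee_pos: [0.4277, 0.0494, 0.4274]
tool_rot: [3.138, 0.139, 0.003]
wrist_force: [0.6, 0.6, 1.4]
width: 0.502
```

```bash
python3 - <<'E'
from h import *
s=read_state();print(s['time'],s['ee_pos'],s['tool_rot'],s['width'])
f=grab('wrist');save(f,'w19.png')
im=f['pixels'].astype(int)
m=(im[...,0]>2*im[...,1])&(im[...,0]>2*im[...,2])&(im[...,0]>170)
n,l,st,ce=cv2.connectedComponentsWithStats(m.astype(np.uint8))
for i in range(1,n):
    if st[i,4]>30: q=onplane(f,ce[i][::-1],.178);print(st[i],ce[i],q,w2t(q))
E
```

```text
44.5833 [0.42768068 0.04944968 0.42740465] [3.13786197 0.13909083 0.00315168] 0.5022095772591227
[247 197  14  13 179] [253.53631285 203.03351955] [0.42952789 0.04914134 0.178     ] [-0.06891641  0.14720389  0.178     ]
```

View pics/w19.png

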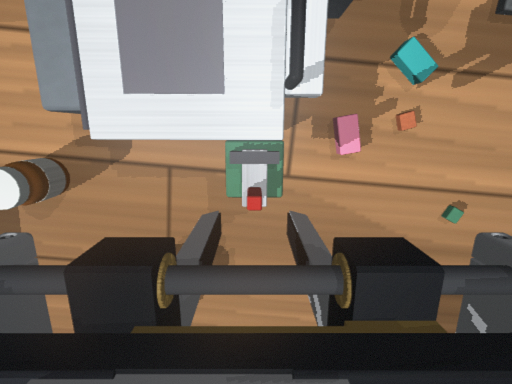

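Lid is shut, bolt grip (254,200) drawn back and centred between the fingers. Gripping it and sliding it home.

Emit:
step_arm:
  plan:
    - [0.5,0.002,0,-0.03,0,0,0]
    - [0.5,0.002,0,-0.06,0,0,0]
    - [0.4,0.002,0,-0.08,0,0,0]
    - [0.2,0.002,0,-0.08,0,0,0]
    - [0,0.002,0,-0.08,0,0,0]
  newtons: 25

```text
time: 45.05
ee_pos: [0.4319, 0.0492, 0.346]
tool_rot: [-3.138, -0.137, 0.003]
wrist_force: [0.7, 0.0, 1.2]
width: 0.323
```

Emit:
step_arm:
  plan:
    - [0,0,0,0,0,0,0]
    - [0,0,0,0,0,0,0]
    - [0,0,0,0,0,0,0]
    - [0,0,0,0,0,0,0]
    - [0,0,0,0,0,0,0]

```text
time: 45.47
ee_pos: [0.4316, 0.0492, 0.3474]
tool_rot: [-3.138, -0.137, -0.004]
wrist_force: [0.3, -0.8, 8.9]
width: 0.149
```

Emit:
step_arm:
  plan:
    - [0,0.006,0.0005,0,0,0,0]
    - [0,0.012,0.001,0,0,0,0]
    - [0,0.018,0.0015,0,0,0,0]
    - [0,0.022,0.002,0,0,0,0]
    - [0,0.0235,0.002,0,0,0,0]

```text
time: 45.88
ee_pos: [0.4553, 0.0512, 0.3474]
tool_rot: [-3.139, -0.137, -0.003]
wrist_force: [-3.9, -1.3, 11.8]
width: 0.144
```

Emit:
step_arm:
  plan:
    - [0,0,0,0,0,0,0]
    - [0,0,0,0,0,0,0]

```text
time: 46.05
ee_pos: [0.4552, 0.0512, 0.3475]
tool_rot: [-3.138, -0.137, -0.004]
wrist_force: [1.2, 0.1, 7.1]
width: 0.146
```

Emit:
step_arm:
  plan:
    - [0,0.002,0,0,0,0,0]
    - [0,0.004,0,0,0,0,0]
    - [0,0.004,0,0,0,0,0]

```text
time: 46.3
ee_pos: [0.4576, 0.0514, 0.3471]
tool_rot: [3.138, 0.138, -0.004]
wrist_force: [-17.4, 0.6, 22.0]
width: 0.147
```

Emit:
step_arm:
  plan:
    - [0.5,0,0,0,0,0,0]
    - [0.5,0,0,0,0,0,0]
    - [0.5,0,0,0,0,0,0]
    - [0.5,0,0,0,0,0,0]
    - [0.5,0,0,0.04,0,0,0]

```text
time: 46.72
ee_pos: [0.4572, 0.0506, 0.3815]
tool_rot: [3.138, 0.138, -0.014]
wrist_force: [-0.0, -1.4, -0.5]
width: 0.465
```

Emit:
step_arm:
  plan:
    - [0.4,0,0,0.04,0,0,0]
    - [0.3,-0.008,0,0.04,0,0,0]
    - [0.2,-0.008,0,0.04,0,0,0]

```text
time: 46.97
ee_pos: [0.4503, 0.0513, 0.4281]
tool_rot: [-3.139, -0.137, -0.006]
wrist_force: [0.1, 0.5, -1.0]
width: 0.321
```

```bash
python3 - <<'E'
from h import *
s=read_state();print(s['time'],s['ee_pos'],s['tool_rot'],s['width'])
f=grab('wrist');save(f,'w20.png')
im=f['pixels'].astype(int)
m=(im[...,0]>2*im[...,1])&(im[...,0]>2*im[...,2])&(im[...,0]>170)
n,l,st,ce=cv2.connectedComponentsWithStats(m.astype(np.uint8))
for i in range(1,n):
    if st[i,4]>30: q=onplane(f,ce[i][::-1],.178);print(st[i],ce[i],q,w2t(q))
for d in imaging.spot_in('start_top','wrist')[:2]: q=onplane(f,d['pixel'],.119);print(d,q,w2t(q))
f=grab('top')
for d in imaging.spot_in('start_top','top')[:2]: q=onplane(f,d['pixel'],.119);print(d,q,w2t(q))
hs=cv2.cvtColor(np.array(f['pixels']),cv2.COLOR_RGB2HSV).astype(int);m=(hs[...,0]>45)&(hs[...,0]<75)&(hs[...,1]>130)&(hs[...,2]>70)
n,l,st,ce=cv2.connectedComponentsWithStats(m.astype(np.uint8))
for i in range(1,n):
    if st[i,4]>15: q=onplane(f,ce[i][::-1],.119);print(st[i],ce[i],q,w2t(q))
E
```

```text
46.9667 [0.45025313 0.05126865 0.42812123] [-3.13852877 -0.1373968  -0.00588366] 0.3211825162780376
[247 196  14  13 179] [253.53631285 201.96648045] [0.45330708 0.05121867 0.178     ] [-0.06888773  0.12333415  0.178     ]
{'pixel': [168.9, 195.6], 'p': 0.54} [0.62105014 0.16252551 0.119     ] [ 0.0276109  -0.05334341  0.119     ]
{'pixel': [154.7, 244.6], 'p': 0.39} [ 0.66912367 -0.00607268  0.119     ] [-0.1444913  -0.08676868  0.119     ]
```

Bolt grip back at tumbler y = 123 mm (home ≈125 mm) and against its stop (17 N). Now the plunger.

Emit:
step_arm:
  plan:
    - [0,0.036,-0.009,0,0,0,0]
    - [0,0.072,-0.018,0,0,0,0]
    - [0,0.108,-0.027,0,0,0,0]
    - [0,0.144,-0.036,0,0,0,0]
    - [0,0.18,-0.045,0,0,0,0]

```text
time: 47.58
ee_pos: [0.6323, 0.0055, 0.4245]
tool_rot: [3.138, 0.138, -0.003]
wrist_force: [-0.4, 0.3, 1.1]
width: 0.004
```

Emit:
step_arm:
  plan:
    - [0,0.037,-0.012,0,0,0,0]
    - [0,0.037,-0.012,-0.03,0,0,0]
    - [0,0.037,-0.012,-0.06,0,0,0]
    - [0,0.037,-0.012,-0.09,0,0,0]
    - [0,0.037,-0.012,-0.09,0,0,0]

```text
time: 48.0
ee_pos: [0.666, -0.0061, 0.3287]
tool_rot: [-3.138, -0.138, 0.016]
wrist_force: [-1.2, 0.3, -0.6]
width: 0.005
```

```bash
python3 - <<'E'
from h import *
s=read_state();print(s['time'],s['ee_pos'],s['tool_rot'],s['width'],s['wrist_force'])
f=grab('side');save(f,'s21.png',(110,230,150,310),4)
E
```

```text
48.0 [ 0.66596224 -0.00607899  0.32872395] [-3.13825764 -0.13801988  0.01598576] 0.004662544942490442 [-1.17360936  0.29095146 -0.62974535]
```

View pics/s21.png

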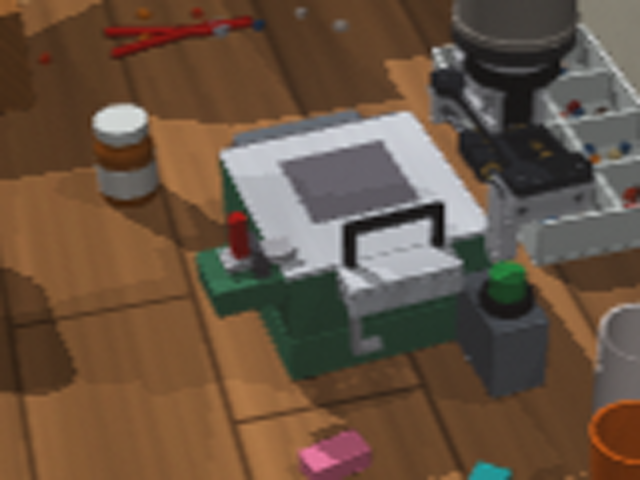

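Lid shut, bolt home, fingertips just above the plunger (tip ~503,257; plunger top 507,270). Pressing.

Emit:
step_arm:
  plan:
    - [0,0.002,0,-0.012,0,0,0]
    - [0,0.002,0,-0.018,0,0,0]
    - [0,0.002,0,-0.024,0,0,0]
    - [0,0.002,0,-0.03,0,0,0]
    - [0,0.002,0,-0.033,0,0,0]

```text
time: 48.47
ee_pos: [0.6701, -0.0058, 0.304]
tool_rot: [-3.139, -0.138, -0.004]
wrist_force: [0.2, 0.1, 7.8]
width: 0.003
```

Emit:
step_arm:
  plan:
    - [0,0,0,0,0,0,0]
    - [0,0,0,0,0,0,0]

```text
time: 48.63
ee_pos: [0.6701, -0.0057, 0.3045]
tool_rot: [3.139, 0.138, 0.004]
wrist_force: [0.2, 0.7, 8.6]
width: 0.007
```

Emit:
step_arm:
  plan:
    - [0,0,0,-0.003,0,0,0]
    - [0,0,0,-0.005,0,0,0]
    - [0,0,0,-0.007,0,0,0]
    - [0,0,0,-0.007,0,0,0]
    - [0,0,0,-0.007,0,0,0]

```text
time: 49.05
ee_pos: [0.6702, -0.0056, 0.3001]
tool_rot: [3.138, 0.137, 0.006]
wrist_force: [-11.0, 0.2, 36.4]
width: 0.003
```

Stop felt (36 N, z 0.300 = 18 mm stroke). Lifting off and checking.

Emit:
step_arm:
  plan:
    - [0,0,0,0.02,0,0,0]
    - [0,0,0,0.05,0,0,0]
    - [0,0,0,0.09,0,0,0]
    - [0,0,0,0.13,0,0,0]
    - [0,0,0,0.16,0,0,0]

```text
time: 49.47
ee_pos: [0.6694, -0.0058, 0.4604]
tool_rot: [-3.139, -0.138, -0.005]
wrist_force: [1.5, 0.5, 0.1]
width: 0.008
```

Emit:
step_arm:
  plan:
    - [0,-0.04,0,0,0,0,0]
    - [0,-0.08,0,0,0,0,0]
    - [0,-0.12,0,0.02,0,0,0]
    - [0,-0.16,0,0.04,0,0,0]
    - [0,-0.2,0,0.04,0,0,0]

```text
time: 49.88
ee_pos: [0.4722, -0.0056, 0.4988]
tool_rot: [3.138, 0.138, 0.007]
wrist_force: [0.2, 0.5, 0.8]
width: 0.005
```

Emit:
step_arm:
  plan:
    - [0,0,0,0,0,0,0]
    - [0,0,0,0,0,0,0]
    - [0,0,0,0,0,0,0]

```text
time: 50.13
ee_pos: [0.4736, -0.0059, 0.4967]
tool_rot: [3.138, 0.137, 0.003]
wrist_force: [0.7, -0.1, 0.1]
width: 0.006
```

```bash
python3 - <<'E'
from h import *
s=read_state();print(s['time'],s['ee_pos'],s['wrist_force'])
f=grab('wrist');im=f['pixels'].astype(int)
m=(im[...,0]>2*im[...,1])&(im[...,0]>2*im[...,2])&(im[...,0]>170)
n,l,st,ce=cv2.connectedComponentsWithStats(m.astype(np.uint8))
for i in range(1,n):
    if st[i,4]>30: q=onplane(f,ce[i][::-1],.178);print('red',st[i],w2t(q))
# plunger/handle in side view: before pressing (s21) vs now; lid unchanged?
g=grab('side');a=cv2.cvtColor(np.array(g['pixels']),cv2.COLOR_RGB2BGR)[110:230,150:310]
b=cv2.resize(cv2.imread('pics/s21.png'),(160,120),interpolation=cv2.INTER_AREA)
d=np.abs(a.astype(int)-b).max(2)
for nm,(x0,x1,y0,y1) in dict(lid=(55,115,28,85),bolt=(50,75,50,72),plunger=(118,136,65,78)).items(): print(nm,d[y0:y1,x0:x1].mean().round(1),np.percentile(d[y0:y1,x0:x1],95))
for q in('start_top','lid_handle'):
    x=imaging.spot_in(q,'side')[:1];print(q,x)
for q in('cup_a','mug','jar','phone','brush','tessera_a'):
    z={'cup_a':.0425,'mug':.045,'jar':.045}.get(q,.01)
    print(q,[(round(x['p'],2),np.round(x['pixel'])) for x in imaging.spot_in(q,'side')[:2]])
E
```

```text
50.1333 [ 0.47356453 -0.00585373  0.49673499] [ 0.71943031 -0.08102754  0.13000551]
red [198 196  11  10 102] [-0.06959938  0.12294966  0.178     ]
lid 6.8 14.0
bolt 6.3 12.549999999999955
plunger 4.7 22.049999999999983
start_top []
lid_handle [{'pixel': [161.3, 238.9], 'p': 0.71}]
cup_a [(0.97, array([223., 306.])), (0.86, array([304., 201.]))]
mug [(0.72, array([200., 307.])), (0.53, array([162., 240.]))]
jar [(0.78, array([149., 182.]))]
phone [(0.6, array([362., 226.])), (0.44, array([165., 240.]))]
brush [(0.87, array([271., 318.]))]
tessera_a []
```

```bash
python3 -c "
from h import *
ticket.close_job()"
```

```text
the job is handed in; nothing more can be done
```

The job ran through to the end and I handed it in at about 50 s of robot time. No verdict is given.

**What I did**
- I drew the bolt back about 22 mm. The first pull stopped at 12–14 mm because the fingers had not fully closed, so I gripped again and finished it.
- I raised the lid to about 0.23 rad and pushed the hidden catch in until it hit its stop. Then I opened the lid to about 1.87 rad.
- All four slabs were present and I laid each one flat in the tub. The white one had been knocked about 3 cm aside partway through, so I measured it again first. The pink and turquoise look-alikes were left alone.
- I shut the lid, slid the bolt home and pressed the start plunger to its stop (18 mm). Then I lifted off and moved clear.

**Last checks**
- **Slabs:** the picture before shutting showed all four flat in the tub, apart from each other.
- **Lid:** it pressed firmly on its stop, and the side view looked the same before and after the plunger press.
- **Bolt:** its grip is back at 123 mm from the tumbler's middle line; at the start I measured about 125 mm.
- **Bystanders:** the cups, mug, jar, phone and brush are where they were, within the detector's accuracy.

**Not confirmed**
- **Plunger:** the detector did not find it in the last side image. That it is back up rests on the picture there closely matching the one before pressing.
- **Small tile cubes:** these were also missed in that image, though nothing came near them.
- **Catch:** I could not see that it re-engaged under the shut lid, so I relied on the lid setting it by itself.

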